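Load the dish carriers into the incubation rack

TASK

Load the three dish carriers into the small incubation rack, one per bay according to the height of their dishes: the deepest dish in the bottom bay, the middle one in the middle bay and the shallowest in the top bay. Carry them level and slide each plate in from the open front until it is fully home against the back stops, lying flat on its shelf with its handle pointing straight out of the front, and leave the bottles and other things on the bench where they stand.

Things in the scene. Friction and masses are not known exactly. Their poses are not given: they have to be found in the camera images.
- deep_disc (a point): Dish carrier with the deepest dish, about 140 g, rigid aluminium: round plate 80 mm across, 4 mm thick, with a closed clear dish 60 mm across and 24 mm tall clamped on top (28 mm overall); a neck 12 mm wide, 4 mm thick joins it to a grip block. Starts flat on the bench. Point: centre of the plate's underside; x from grip block to plate (the way it is pushed in), z up.
- deep_grip (a point): Centre of the upright grip block of the carrier with the deepest dish: 24 mm long (x), 12 mm wide (y, to be pinched), 22 mm tall (z) from the level of the plate's underside. Lies 110 mm behind the plate's centre along -x and 11 mm above its underside; same axes.
- standard_disc (a point): Dish carrier with the middle-height dish, about 120 g, rigid aluminium: round plate 80 mm across, 4 mm thick, with a closed clear dish 60 mm across and 15 mm tall clamped on top (19 mm overall); a neck 12 mm wide, 4 mm thick joins it to a grip block. Starts flat on the bench. Point: centre of the plate's underside; x from grip block to plate (the way it is pushed in), z up.
- standard_grip (a point): Centre of the upright grip block of the carrier with the middle-height dish: 24 mm long (x), 12 mm wide (y, to be pinched), 22 mm tall (z) from the level of the plate's underside. Lies 110 mm behind the plate's centre along -x and 11 mm above its underside; same axes.
- shallow_disc (a point): Dish carrier with the shallowest dish, about 100 g, rigid aluminium: round plate 80 mm across, 4 mm thick, with a closed clear dish 60 mm across and 6 mm tall clamped on top (10 mm overall); a neck 12 mm wide, 4 mm thick joins it to a grip block. Starts flat on the bench. Point: centre of the plate's underside; x from grip block to plate (the way it is pushed in), z up.
- shallow_grip (a point): Centre of the upright grip block of the carrier with the shallowest dish: 24 mm long (x), 12 mm wide (y, to be pinched), 22 mm tall (z) from the level of the plate's underside. Lies 110 mm behind the plate's centre along -x and 11 mm above its underside; same axes.
- rack: Rack fixed to the bench: base plate 84 x 110 mm, 10 mm thick, with 8 mm steel rods up to 130 mm. Three rods a side leave 88 mm between for the plates; two at the back are the stops, met when a plate's centre is 0.8 mm past the bay's centre. Open at the front (-x), its edge 42 mm before the centre: a carrier at home has its grip block's centre 68 mm before the front. Origin: centre of the underside; x points in.
- bay_bottom (a point): Centre of the floor of the rack's bottom bay (top of the base plate, 10 mm above the bench), straight below the centres of the other bays. x points into the rack, z up. Clear height of this bay 34 to 42 mm.
- bay_middle (a point): Centre of the floor of the rack's middle bay: top face of a fixed shelf 84 x 86 mm, 4 mm thick, at a height that varies. Axes as the rack. Clear height of this bay 24.5 to 27 mm.
- bay_top (a point): Centre of the floor of the rack's top bay: top face of the next fixed shelf, 84 x 86 mm, 4 mm thick, at a height that varies. Axes as the rack. Clear height of this bay 15.5 to 18 mm, below a 4 mm clear roof plate.
- amber_bottle: Amber glass bottle, 66 mm in diameter, 150 mm tall, standing loose on the bench; a bystander to leave alone. Origin: centre of its underside.
- reagent_bottle: White plastic bottle with blue cap, 48 mm in diameter, 100 mm tall, standing loose on the bench; a bystander to leave alone. Origin: centre of its underside.
- dropper: Small amber dropper bottle, 26 mm in diameter, 60 mm tall, standing loose on the bench; a bystander to leave alone. Origin: centre of its underside.
- vial: Small amber vial, 26 mm in diameter, 45 mm tall, standing loose on the bench; a bystander to leave alone. Origin: centre of its underside.
- jar: Small white jar, 44 mm in diameter, 55 mm tall, standing loose on the bench; a bystander to leave alone. Origin: centre of its underside.
- beaker: Glass beaker, 68 mm in diameter, 85 mm tall, standing loose on the bench; a bystander to leave alone. Origin: centre of its underside.
- slide_box: Blue box for slides, 100 x 85 x 32 mm, standing loose on the bench; a bystander to leave alone. Origin: centre of its underside.
Not all that is in view belongs to the job. What is shaped like the part that bears standard_disc but green or orange is not meant.

How it is judged (in metres and radians):
At the end, for the whole second after the job is handed in: Each carrier is in its bay (deepest bottom, shallowest top): plate centre 8 mm short to 6 mm past the bay's centre, within 6 mm sideways, underside within 2.5 mm of the floor, tilt under 0.06 rad, handle out of the front within 0.17 rad of straight (x of deep_disc in the frame of bay_bottom between -0.008 and 0.006 m and y of deep_disc in the frame of bay_bottom between -0.006 and 0.006 m and z of deep_disc in the frame of bay_bottom between -0.0025 and 0.0025 m and angle between each of deep_disc, standard_disc, shallow_disc's own z axis and vertical below 0.06 rad and angle between the x axis of deep_disc and the x axis of bay_bottom, either way round below 0.17 rad and x of deep_grip in the frame of bay_bottom below -0.08 m and x of standard_disc in the frame of bay_middle between -0.008 and 0.006 m and y of standard_disc in the frame of bay_middle between -0.006 and 0.006 m and z of standard_disc in the frame of bay_middle between -0.0025 and 0.0025 m and angle between the x axis of standard_disc and the x axis of bay_middle, either way round below 0.17 rad and x of standard_grip in the frame of bay_middle below -0.08 m and x of shallow_disc in the frame of bay_top between -0.008 and 0.006 m and y of shallow_disc in the frame of bay_top between -0.006 and 0.006 m and z of shallow_disc in the frame of bay_top between -0.0025 and 0.0025 m and angle between the x axis of shallow_disc and the x axis of bay_top, either way round below 0.17 rad and x of shallow_grip in the frame of bay_top below -0.08 m); the robot touches nothing.
It fails at once if a bottle or other bystander is pushed away by more than 30 mm or knocked over (distance of any of amber_bottle, reagent_bottle, dropper, vial, jar, beaker, slide_box from where it was at the start of the episode above 0.03 m or angle between any of amber_bottle, reagent_bottle, dropper, vial, jar, beaker, slide_box's own z axis and vertical above 0.5 rad).
It fails at once if a dish is tipped more than 0.6 rad from level (angle between any of deep_disc, standard_disc, shallow_disc's own z axis and vertical above 0.6 rad).
It also fails if it takes over 72 s, if anything falls off the work surface, if the arm or the gripper's body presses on something with over 40 N, if the wrist force passes 120 N, or if a joint passes its speed limit or range.

ROBOT

A 6-joint arm with a two-finger parallel gripper is mounted at the origin on the work surface. World frame = base frame: x ahead of the robot, y to its left, z up, the work surface at z = 0. Lengths are in m, angles in degrees, forces in N, time in s.
With the tool pointing down it reaches from about 0.4 to 0.825 m from the base axis. Payload 7 kg.
Tool frame: the origin (TCP) lies on the centre line of the jaws, within the pads' length; the fingertips stand r.nose_length ahead of it and the grasp point (between the pads) lies 2 mm behind it (r.nose_length is the distance from the TCP to the fingertips, in m); z points along the fingers, y is the direction in which the jaws open and shut (so a half turn about z gives the same grasp; the last joint's range is limited). The gripper opens to 88 mm and grips with 3 to 60 N. Pads are 19 mm wide; open, the fingers measure 130 mm over their backs; the gripper's body (78 mm by 193 mm) begins 47 mm behind the grasp point.
Start: joints at [80.277, 20.546, 0.682, 0, -70.136, -16.507], TCP at [0.298, 0.605, 0.244] pointing down, gripper open.
Joint ranges: [-176.03, 176.03], [-82.01, 121.73], [-58.28, 71.71], [-173.87, 95.51], [-174.79, -0.11], [-173.66, 173.66]. Speed limits (degrees/s): [136.94, 136.94, 172.46, 180, 180, 180].

INTERFACE

Orientations are given as [roll, pitch, yaw] about the fixed x, y, z axes, in that order (R = Rz(yaw) Ry(pitch) Rx(roll)).
In Python, from plant import r gives the robot as it stands.
- The arm moves only by the tool apply_moves, never from a script. Its argument "targets" is a list of rows, each a list of 3 entries, a list of its own where there are three numbers: the shift along the tool's x, y, z scaled (see below), then the turn, a rotation vector about the tool's x, y, z scaled (see below), then the finger opening in mm, from 0 to 87.6. A call has 1 to 5 rows; each row shifts and turns the pose as measured when the row begins, along the tool's axes as they then stand; what a row does not reach is not made up. The controller multiplies each number of a shift by 0.04 m and each number of a turn by 8 degrees. A row lasts 1/10 s, in which the tool goes at most 50 mm and 8.59 degrees, less where a joint would pass 70% of its speed; a pose out of reach is approached as far as the arm can. A call with a number of a shift or a turn outside -1 to 1 is refused whole. A call with a gripper value outside its range is refused whole. The fingers move at their own pace and stop on an object; "squeeze" is the grip in N (left out, the last holds). Time passes only in rows, so rows that do not move let the fingers close. It gives the time, the measured TCP pose, the force and the opening at its end, in the units of the state.
- r.get_state(): the state, without advancing time (a new reading comes with each control period).
- r.capture(name): name is "scene" or "top"; returns a dict with "img" (420x560x3 uint8, blue, green, red), "z_map" (420x560 float32, m along the optical axis (not along the pixel's ray), 0 where there is no reading), "fx", "fy", "cx", "cy" (pixels), "camera_from_world" (4x4, takes a point from world to camera coordinates). Camera axes: x right, y up, looking along -z (the intrinsics and any distortion apply to the point x, -y, -z); pixel columns grow to the right and rows downward; lengths in m; the calibration is good to about 2 mm. A picture is of the moment at which its call begins.
- r.close_job(): hands the job in, once; it reports no verdict.
The state is a dict: "time_s": time; "joints": joint angles; "qd": joint speeds; "joint_torque": joint torques, N m; "tcp_pos": TCP position; "eef_rot": TCP orientation; "contact_force": force on the tool from outside, world axes, zero at the start; "moment": the same for the moment, N m; "gripper_width": finger opening in m.
Only numpy, scipy, OpenCV 4.12 (cv2) and the standard library are available. Lean on these libraries where they do the work, as an engineer would, in place of code of your own. Each camera call takes 0.05 s, during which the arm holds its last target.

## Working session

There is one attempt and no reset: what is moved stays moved. The work goes in short steps, Python scripts to look and compute and a tool call to move; the robot and the scene stay as the last step left them, time stands still between calls to the robot, and variables do not carry over. Pictures are saved under pics/ and viewed, and the job is handed in when it is done.

Besides the shell and the picture viewer there is one more tool, called after "Call:" by a JSON object that holds its "api" and its "payload". apply_moves: Moves the arm, as the interface text tells. Its arguments: {"type":"object","properties":{"targets":{"type":"array","items":{"type":"array"}},"squeeze":{"type":"number"}},"required":["targets"]}

```bash
ls; mkdir -p pics; python3 - <<'E'
from plant import r
import cv2,numpy as np
print(r.get_state(), r.nose_length)
for n in("scene","top"):
    c=r.capture(n); np.savez(f"pics/{n}0.npz",**c); cv2.imwrite(f"pics/{n}0.png",c["img"]); print(n,c["fx"],c["fy"],c["cx"],c["cy"],c["camera_from_world"],[k for k in c])
E
```

```text
pics
{'time_s': 0.0, 'joints': array([ 8.02774738e+01,  2.05898040e+01,  6.34733393e-01, -2.12606291e-02,
       -7.01364098e+01, -1.65077060e+01]), 'qd': array([-0.06196913,  0.03925512, -0.09232294,  0.0102489 ,  0.01267947,
        0.00979919]), 'joint_torque': array([ 3.32790805e-04, -5.82724142e+01,  2.93051970e+01,  6.99717790e+00,
        6.76054580e-03, -1.58779017e-04]), 'tcp_pos': array([0.29813922, 0.60507446, 0.24264479]), 'eef_rot': array([ 1.79906611e+02, -6.83355181e-03, -2.62374665e+01]), 'contact_force': array([ 1.27646811,  0.02966465, -0.17672398]), 'moment': array([-8.48525502e-03,  6.86374096e-02, -1.67279664e-05]), 'gripper_width': 0.08777746684042437} 0.017
scene 465.2632189592667 465.2632189592667 280.6398056924879 210.27802791939624 [[-0.78863086  0.61472864 -0.01304103  0.43939292]
 [-0.41191457 -0.5124579   0.75346751  0.11055575]
 [ 0.45649508  0.59957952  0.6573558  -1.53761734]
 [ 0.          0.          0.          1.        ]] ['img', 'z_map', 'fx', 'fy', 'cx', 'cy', 'camera_from_world']
top 392.67675073594086 392.67675073594086 275.7317188607583 218.3867919827336 [[ 0.00627593 -0.99987958 -0.014193   -0.04071533]
 [ 0.98573479  0.0037987   0.16826316 -0.48972991]
 [-0.16818898 -0.01504654  0.98563993 -0.99891315]
 [ 0.          0.          0.          1.        ]] ['img', 'z_map', 'fx', 'fy', 'cx', 'cy', 'camera_from_world']
```

View pics/scene0.png

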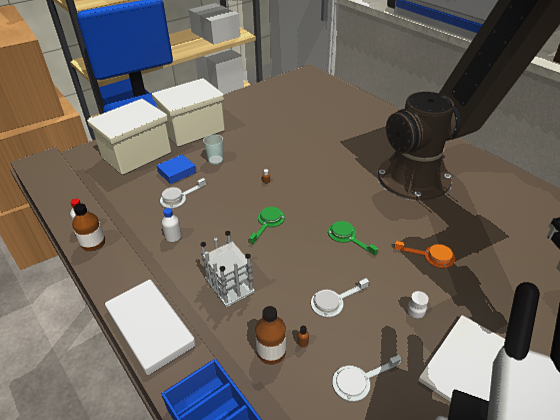

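View pics/top0.png

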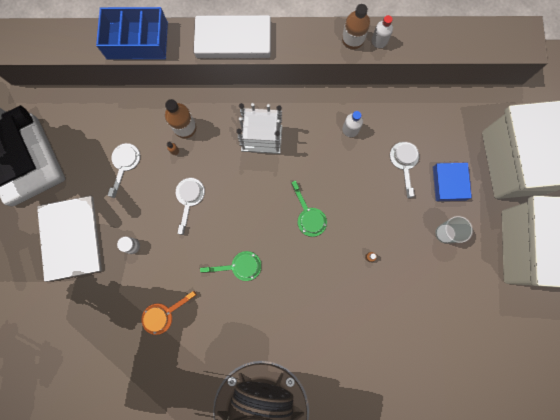

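The top view shows white carriers at about (125,157), (189,192) and (404,155), with the rack at (262,130) opening toward the robot. The green and orange carriers are decoys. I'll zoom in next.

```bash
cat > h.py <<'E'
import numpy as np,cv2
def load(n): return dict(np.load(f"pics/{n}.npz"))
def cloud(c):
    h,w=c["z_map"].shape; u,v=np.meshgrid(np.arange(w),np.arange(h)); d=c["z_map"]
    P=np.stack([(u-c["cx"])/c["fx"]*d,-(v-c["cy"])/c["fy"]*d,-d],-1)
    T=np.linalg.inv(c["camera_from_world"]); return P@T[:3,:3].T+T[:3,3]
def ray(c,u,v,z):
    T=np.linalg.inv(c["camera_from_world"]); d=T[:3,:3]@np.array([(u-c["cx"])/c["fx"],-(v-c["cy"])/c["fy"],-1.]); o=T[:3,3]
    return o+d*(z-o[2])/d[2]
def proj(c,p):
    q=c["camera_from_world"]@np.append(p,1.); return c["cx"]+c["fx"]*q[0]/-q[2], c["cy"]-c["fy"]*q[1]/-q[2]
E
python3 - <<'E'
from h import *
t=load("top0");s=load("scene0")
def crop(c,u,v,r,k): 
    return cv2.resize(c["img"][v-r:v+r,u-r:u+r],(k,k),interpolation=cv2.INTER_CUBIC)
a=np.hstack([crop(t,125,170,32,260),crop(t,187,205,32,260),crop(t,404,168,32,260)])
b=np.hstack([crop(s,365,380,45,260),crop(s,340,298,45,260),crop(s,182,192,45,260)])
cv2.imwrite("pics/z1.png",np.vstack([a,b]))
cv2.imwrite("pics/z2.png",np.hstack([crop(t,262,130,36,396),crop(s,228,270,45,396)]))
W=cloud(t)
for (u,v) in[(125,157),(189,192),(404,155)]:
    print((W[v-14:v+15:2,u,2]*1000).round(0)); print((W[v,u-18:u+19:2,2]*1000).round(0))
E
```

```text
[-3.  7.  9. 10.  6.  9. 11. 10.  9.  6.  7.  8.  4.  2.  0.]
[-4. -2.  1. -1.  6.  5. 10. 10.  9. 10. 11.  8.  8.  8.  3. -1.  8. -4.
 -5.]
[-0. 20. 16. 16. 18. 16. 17. 16. 15. 18. 17. 16.  3. -2. -2.]
[-2.  0. -2.  2. 19. 18. 19. 16. 17. 16. 19. 17. 15. 16. 11.  3. -1. -4.
 -1.]
[  -0.   28.   25.   31.   30.   27.   22.   28. 1066.   25.   24.   23.
    9.    5.    2.]
[-1. -1.  3.  2.  9. 25. 26. 28. 27. 28. 28. 25. 26. 29. 23. 29.  4. -0.
 -1.]
```

View pics/z1.png

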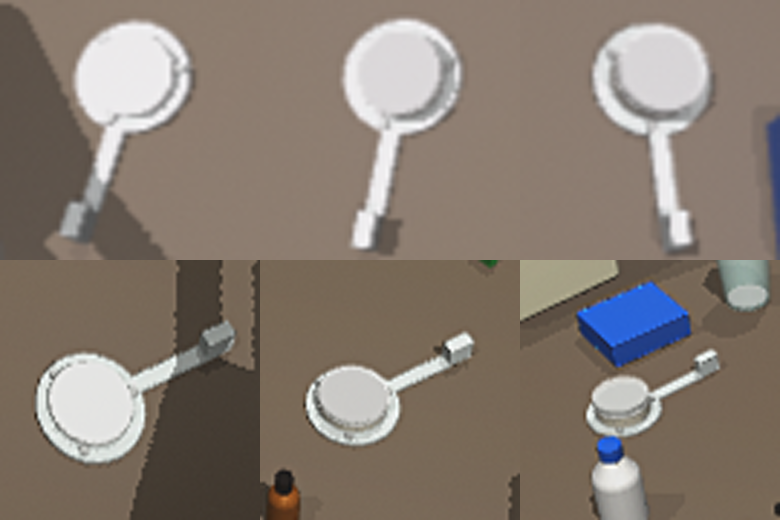

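View pics/z2.png

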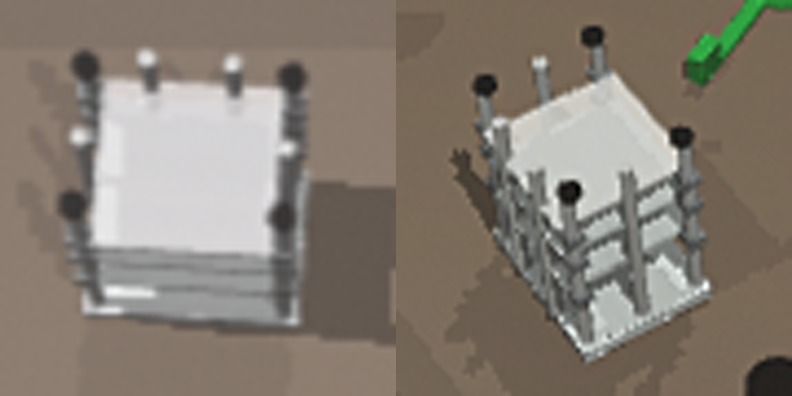

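Heights from the depth map: the left carrier is about 10 mm (shallow), the middle one about 17–19 mm (standard) and the right one about 28 mm (deep). Next I'll measure poses.

```bash
cat > meas.py <<'E'
from h import *
from scipy.optimize import least_squares
T=load("top0");S=load("scene0")
seeds={"shallow":((125,157),(112,192)),"standard":((189,192),(181,229)),"deep":((404,155),(410,192))}
def rayN(c,P,z): return np.array([ray(c,u,v,z)[:2] for u,v in P])
def carrier(c,uv,img=None,thr=150,R=60):
    g=c["img"].astype(int); mx=g.max(2); sat=mx-g.min(2)
    m=((g[...,0]>thr)).astype(np.uint8)
    n,l=cv2.connectedComponents(m)
    k=l[uv[1],uv[0]]; mm=(l==k).astype(np.uint8)
    ct=max(cv2.findContours(mm,cv2.RETR_EXTERNAL,cv2.CHAIN_APPROX_NONE)[0],key=len)[:,0,:].astype(float)
    P=rayN(c,ct,0.004)
    return mm,ct,P
def circ(P,c0,r=0.0405):
    Q=P[np.abs(np.linalg.norm(P-c0,axis=1)-r)<0.012]
    s=least_squares(lambda c:np.linalg.norm(Q-c,axis=1)-r,c0,loss="soft_l1",f_scale=0.001)
    return s.x,np.abs(s.fun).mean(),len(Q)
E
python3 - <<'E'
from meas import *
for c in(T,S):
    M=np.linalg.inv(c["camera_from_world"]); print("cam",M[:3,3].round(3))
W=cloud(T)
for n,((u,v),(bu,bv)) in seeds.items():
    p0=ray(T,u,v,0.015)[:2]; b0=ray(T,bu,bv,0.022)[:2]
    print(n,"rough",p0.round(3),b0.round(3))
    for nm,c in(("T",T),("S",S)):
        uv=proj(c,np.append(p0,0.02)); uv=(int(uv[0]),int(uv[1]))
        mm,ct,P=carrier(c,uv,thr=130 if nm=="T" else 120)
        C,e,k=circ(P,p0); 
        # block: mask pixels >95mm from C
        vv,uu=np.nonzero(mm); G=rayN(c,np.c_[uu,vv],0.004); d=np.linalg.norm(G-C,axis=1)
        ne=G[(d>0.05)&(d<0.09)]-C if ((d>0.05)&(d<0.09)).any() else np.zeros((1,2))
        nk=ne.mean(0); ang=np.degrees(np.arctan2(-nk[1],-nk[0]))
        G2=rayN(c,np.c_[uu,vv],0.022); far=G2[d>0.1]
        print(nm,C.round(4),round(e,4),k,"area",mm.sum(),"neckyaw",ang.round(1),len(ne),"far",far.mean(0).round(4) if len(far) else None, d.max().round(3))
        x0,y0,w,h=cv2.boundingRect(ct.astype(np.int32)); 
        print("  bbox",x0,y0,w,h)
E
```

```text
cam [ 0.315 -0.054  1.066]
cam [1.094 0.708 0.933]
shallow rough [0.668 0.386] [0.565 0.412]
T [0.6728 0.3911] 0.0016 84 area 763 neckyaw -13.6 68 far [0.5645 0.4171] 0.119
  bbox 108 143 32 53
S [0.6739 0.394 ] 0.0017 111 area 1194 neckyaw -13.7 97 far None 0.093
  bbox 332 364 57 37
standard rough [0.567 0.202] [0.463 0.217]
T [0.5718 0.2032] 0.0017 88 area 828 neckyaw -8.6 80 far [0.4609 0.2201] 0.121
  bbox 175 177 30 57
S [0.5723 0.2057] 0.0017 90 area 859 neckyaw -9.2 73 far [0.4688 0.2276] 0.132
  bbox 311 278 58 39
deep rough [ 0.675 -0.393] [ 0.567 -0.402]
T [ 0.6783 -0.3973] 0.0019 88 area 791 neckyaw 4.1 80 far [ 0.5651 -0.4046] 0.119
  bbox 390 141 29 56
S [ 0.6787 -0.3955] 0.0031 53 area 921 neckyaw -73.3 147 far [ 0.7316 -0.2711] 0.192
  bbox 160 178 46 64
```

```bash
python3 - <<'E'
from meas import *
def caps(c,x0,y0,x1,y1,thr):
    g=c["img"][y0:y1,x0:x1].max(2); g=cv2.resize(g,None,fx=4,fy=4,interpolation=cv2.INTER_CUBIC)
    n,l,st,ce=cv2.connectedComponentsWithStats((g<thr).astype(np.uint8))
    return [(round(ce[i][0]/4+x0-.375,2),round(ce[i][1]/4+y0-.375,2),st[i][4]) for i in range(1,n) if st[i][4]>60]
print("T",caps(T,234,98,290,140,55)); print("S",caps(S,195,236,262,285,50))
W=cloud(T)
print((W[118:150:3,250:276:4,2]*1000).round(0))
# roof
W2=cloud(S); 
E
```

```text
T []
S [(np.float64(202.83), np.float64(243.94), np.int32(270)), (np.float64(247.39), np.float64(255.69), np.int32(277)), (np.float64(222.02), np.float64(268.3), np.int32(280))]
[[ 99. 104.  99. 101. 101.  99. 102.]
 [101.  98. 104. 100. 101. 100. 105.]
 [102. 100. 102.  99.  98.  97. 102.]
 [ 99. 101. 102. 103. 101. 102. 100.]
 [101. 104. 102. 103.  99. 102.  99.]
 [101. 102. 103.  99. 103.  99. 100.]
 [ 99.  99. 100. 101. 104.  99. 101.]
 [ 99. 100. 100. 101.  99. 101. 102.]
 [ 80.  79.  82.  80.  82.  79.  81.]
 [ 54.  54.  51.  57.  52.  55.  55.]
 [  8.   5.   9.   8.   9.  10.   6.]]
```

```bash
python3 - <<'E'
from meas import *
def caps(c,x0,y0,x1,y1,thr):
    g=c["img"][y0:y1,x0:x1].max(2); g=cv2.resize(g,None,fx=4,fy=4,interpolation=cv2.INTER_CUBIC)
    n,l,st,ce=cv2.connectedComponentsWithStats((g<thr).astype(np.uint8))
    return [(round(ce[i][0]/4+x0-.375,2),round(ce[i][1]/4+y0-.375,2),st[i][4]) for i in range(1,n) if st[i][4]>60]
print("T",caps(T,234,98,290,140,80)); print("S",caps(S,195,236,262,285,65))
for nm,W in(("T",cloud(T)),("S",cloud(S))):
    inn=(W[...,0]>0.4)&(W[...,0]<1.0)&(abs(W[...,1])<0.1)&(W[...,2]>.003)&(W[...,2]<.2)
    z=W[inn][:,2]; h,e=np.histogram(z,np.arange(0.004,0.145,0.003)); print(nm,list(zip((e*1000).round().astype(int),h)))
W=cloud(T)
print("bench",W[60:80:1,200:300,2].size, np.median(W[170:180,280:340,2]))
for v in range(136,156): 
    x=W[v,250:276]; print(v,(np.median(x[:,2])*1000).round(1),x[:,2].std().round(4),np.median(x[:,0]).round(4))
E
```

```text
T [(np.float64(241.17), np.float64(105.71), np.int32(277)), (np.float64(278.72), np.float64(107.77), np.int32(263)), (np.float64(238.85), np.float64(130.98), np.int32(299)), (np.float64(277.21), np.float64(133.1), np.int32(278))]
S [(np.float64(202.8), np.float64(243.93), np.int32(323)), (np.float64(247.47), np.float64(255.7), np.int32(322)), (np.float64(222.0), np.float64(268.3), np.int32(326))]
T [(np.int64(4), np.int64(134)), (np.int64(7), np.int64(155)), (np.int64(10), np.int64(80)), (np.int64(13), np.int64(41)), (np.int64(16), np.int64(63)), (np.int64(19), np.int64(52)), (np.int64(22), np.int64(51)), (np.int64(25), np.int64(39)), (np.int64(28), np.int64(39)), (np.int64(31), np.int64(42)), (np.int64(34), np.int64(47)), (np.int64(37), np.int64(35)), (np.int64(40), np.int64(40)), (np.int64(43), np.int64(43)), (np.int64(46), np.int64(53)), (np.int64(49), np.int64(111)), (np.int64(52), np.int64(99)), (np.int64(55), np.int64(56)), (np.int64(58), np.int64(48)), (np.int64(61), np.int64(46)), (np.int64(64), np.int64(45)), (np.int64(67), np.int64(45)), (np.int64(70), np.int64(43)), (np.in
[... 1893 characters left out ...]
p.int64(121), np.int64(26)), (np.int64(124), np.int64(17)), (np.int64(127), np.int64(34)), (np.int64(130), np.int64(47)), (np.int64(133), np.int64(67)), (np.int64(136), np.int64(638)), (np.int64(139), np.int64(1079))]
bench 2000 -0.0013707834403684505
136 100.3 0.0038 0.6962
137 101.3 0.0021 0.6931
138 102.0 0.0015 0.6901
139 100.2 0.002 0.6881
140 95.1 0.0089 0.6873
141 80.9 0.0017 0.69
142 80.4 0.0021 0.6874
143 53.8 0.013 0.6946
144 52.7 0.002 0.6922
145 52.7 0.0021 0.6894
146 52.2 0.0163 0.6867
147 9.0 0.0165 0.6996
148 8.7 0.0021 0.6968
149 8.1 0.0014 0.694
150 8.4 0.002 0.691
151 8.4 0.0018 0.688
152 4.0 0.0042 0.6866
153 -1.9 0.0024 0.6857
154 -2.4 0.0014 0.6829
155 -1.3 0.0019 0.6795
```

```bash
python3 - <<'E'
from meas import *
c=cv2.resize(T["img"][96:160,226:300],None,fx=9,fy=9,interpolation=cv2.INTER_NEAREST); cv2.imwrite("pics/z3.png",c)
E
```

```text
(no output)
```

View pics/z3.png

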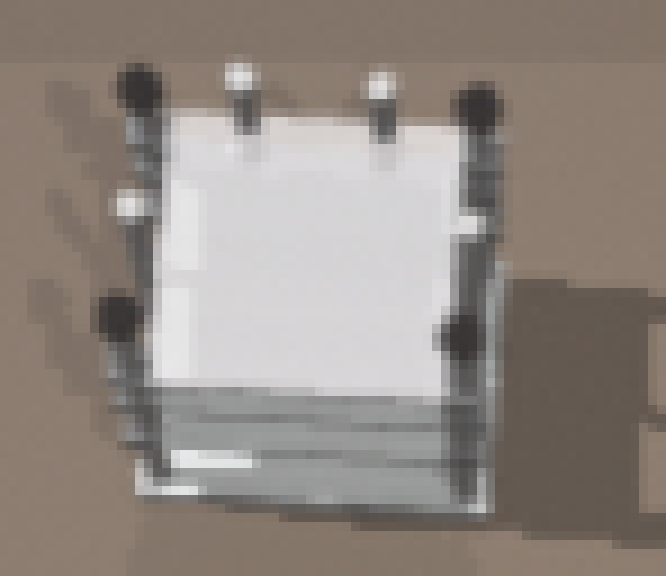

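```bash
python3 - <<'E'
from meas import *
tc=[(241.17,105.71),(278.72,107.77),(238.85,130.98),(277.21,133.1)] # BL BR FL FR
for z in(0.128,.132,.135):
    P=np.array([ray(T,u,v,z)[:2] for u,v in tc]); 
    print(z,P.round(4).tolist(),"c",P.mean(0).round(4),"w",np.linalg.norm(P[0]-P[1]).round(4),np.linalg.norm(P[2]-P[3]).round(4),"l",np.linalg.norm(P[0]-P[2]).round(4),
     "yaws",[np.degrees(np.arctan2(-(a[0]-b[0]),a[1]-b[1])).round(2) for a,b in((P[0],P[1]),(P[2],P[3]))],[np.degrees(np.arctan2(*(a-b)[::-1])).round(2) for a,b in((P[0],P[2]),(P[1],P[3]))])
sc=[(202.8,243.93),(247.47,255.7),(222.0,268.3)]
for z in(0.128,.132,.135): print("S",z,[ray(S,u,v,z)[:2].round(4).tolist() for u,v in sc])
# base corners front
P=[ray(T,226+(x+.5)/9-.5,96+(y+.5)/9-.5,.010)[:2] for x,y in((136,492),(491,515))]; print("front",P,np.mean(P,0))
E
```

```text
0.128 [[0.7666, 0.0505], [0.7609, -0.0454], [0.6986, 0.0549], [0.693, -0.0419]] c [0.7298 0.0045] w 0.0961 0.097 l 0.0682 yaws [np.float64(-3.37), np.float64(-3.3)] [np.float64(-3.72), np.float64(-2.92)]
0.132 [[0.7647, 0.0501], [0.759, -0.0454], [0.6969, 0.0545], [0.6914, -0.042]] c [0.728  0.0043] w 0.0956 0.0966 l 0.0679 yaws [np.float64(-3.37), np.float64(-3.3)] [np.float64(-3.72), np.float64(-2.92)]
0.135 [[0.7632, 0.0497], [0.7576, -0.0454], [0.6957, 0.0541], [0.6901, -0.042]] c [0.7267 0.0041] w 0.0953 0.0963 l 0.0677 yaws [np.float64(-3.37), np.float64(-3.3)] [np.float64(-3.72), np.float64(-2.92)]
S 0.128 [[0.7595, -0.0464], [0.6968, 0.054], [0.7656, 0.0499]]
S 0.132 [[0.7612, -0.0427], [0.6988, 0.0572], [0.7672, 0.0532]]
S 0.135 [[0.7624, -0.0399], [0.7003, 0.0597], [0.7685, 0.0556]]
front [array([0.68963559, 0.0622398 ]), array([ 0.68226846, -0.04888346])] [0.68595202 0.00667817]
```

```bash
python3 - <<'E'
from meas import *
for n,u,v,z in[("amber cap",172,106,.15),("amber base",185,128,.02),("dropper/vial",172,150,.0),("tiny2",371,257,.0),("reagent cap",356,117,.1),("reagent base",352,132,.01),("jar",127,245,.05),("beaker",446,233,.0),("beaker rim",459,229,.085),("slidebox",453,182,.032),("slide NWcorner",437,165,.032),("slide SW",437,198,.032),("tray",100,240,.03),("greenblk",296,186,.022),("green2disc",312,222,.02),("green1 d",245,265,.02),("green1 blk",205,270,.02)]:
    print(n,ray(T,u,v,z)[:2].round(3))
E
```

```text
amber cap [0.755 0.221]
amber base [0.751 0.22 ]
dropper/vial [0.694 0.259]
tiny2 [ 0.392 -0.296]
reagent cap [ 0.749 -0.246]
reagent base [ 0.744 -0.252]
jar [0.416 0.349]
beaker [ 0.458 -0.501]
beaker rim [ 0.457 -0.499]
slidebox [ 0.593 -0.516]
slide NWcorner [ 0.64  -0.476]
slide SW [ 0.549 -0.47 ]
tray [0.431 0.431]
greenblk [ 0.583 -0.093]
green2disc [ 0.484 -0.136]
green1 d [0.368 0.043]
green1 blk [0.354 0.149]
```

```bash
cat > go.py <<'E'
import sys,numpy as np
from scipy.spatial.transform import Rotation as Ro
from plant import r
def go(x,y,z,yaw):
    s=r.get_state(); R=Ro.from_euler("xyz",s["eef_rot"],degrees=True)
    d=R.inv().apply(np.array([x,y,z])-s["tcp_pos"])/0.04
    g=Ro.from_euler("xyz",[180,0,yaw],degrees=True)
    w=np.degrees((R.inv()*g).as_rotvec())/8
    print("t",round(s["time_s"],2),"pos",s["tcp_pos"].round(4),"rot",s["eef_rot"].round(2),"F",s["contact_force"].round(1),"w",round(s["gripper_width"],4))
    print("shift units",d.round(3),"turn units",w.round(3))
if __name__=="__main__": go(*map(float,sys.argv[1:5]))
E
python3 go.py 0.5685 -0.4045 0.2 3.8
```

```text
t 0.1 pos [0.2982 0.6051 0.2427] rot [ 1.7991e+02 -1.0000e-02 -2.6230e+01] F [ 0.1 -1.   1.1] w 0.0879
shift units [17.219 19.651  1.1  ] turn units [ 1.100e-02  2.000e-03 -3.754e+00]
```

Call:
{"api": "apply_moves", "payload": {"targets": [[[0,0,0],[0,0,-0.95],44],[[0,0,0],[0,0,-0.95],44],[[0,0,0],[0,0,-0.95],44],[[0,0,0],[0,0,-0.95],44]], "squeeze": 60}}

```text
time_s: 0.5
tcp_pos: [0.2977, 0.6041, 0.2404]
eef_rot: [179.7, 0.1, 5.1]
contact_force: [0.7, 1.1, 0.0]
gripper_width: 0.0614
```

```bash
python3 go.py 0.5685 -0.4045 0.2 3.8
```

```text
t 0.5 pos [0.2977 0.6041 0.2404] rot [1.7971e+02 1.4000e-01 5.1300e+00] F [0.7 1.1 0. ] w 0.0614
shift units [ 4.491 25.714  1.129] turn units [0.037 0.017 0.166]
```

Call:
{"api": "apply_moves", "payload": {"targets": [[[0.17,0.95,0],[0,0,0],44],[[0.17,0.95,0],[0,0,0],44],[[0.17,0.95,0],[0,0,0],44],[[0.17,0.95,0],[0,0,0],44],[[0.17,0.95,0],[0,0,0],44]]}}

```text
time_s: 1.0
tcp_pos: [0.3487, 0.4147, 0.2367]
eef_rot: [179.4, 0.3, 5.7]
contact_force: [0.1, 0.1, 0.9]
gripper_width: 0.0442
```

Call:
{"api": "apply_moves", "payload": {"targets": [[[0.17,0.95,0],[0,0,0],44],[[0.17,0.95,0],[0,0,0],44],[[0.17,0.95,0],[0,0,0],44],[[0.17,0.95,0],[0,0,0],44],[[0.17,0.95,0],[0,0,0],44]]}}

```text
time_s: 1.5
tcp_pos: [0.4013, 0.2203, 0.2377]
eef_rot: [179.3, 0.4, 5.8]
contact_force: [0.5, -0.1, 0.4]
gripper_width: 0.0439
```

Call:
{"api": "apply_moves", "payload": {"targets": [[[0.17,0.95,0],[0,0,0],44],[[0.17,0.95,0],[0,0,0],44],[[0.17,0.95,0],[0,0,0],44],[[0.17,0.95,0],[0,0,0],44],[[0.17,0.95,0],[0,0,0],44]]}}

```text
time_s: 2.0
tcp_pos: [0.4539, 0.0264, 0.2398]
eef_rot: [179.3, 0.4, 5.9]
contact_force: [1.0, 0.2, 0.2]
gripper_width: 0.0438
```

```bash
python3 go.py 0.5685 -0.4045 0.2 3.8
```

```text
t 2.0 pos [0.4539 0.0264 0.2398] rot [179.34   0.38   5.87] F [1.  0.2 0.2] w 0.0438
shift units [ 1.756 10.996  1.11 ] turn units [0.084 0.046 0.259]
```

Call:
{"api": "apply_moves", "payload": {"targets": [[[0.15,0.95,0],[0.05,0.02,0.1],44],[[0.15,0.95,0],[0.04,0.02,0.1],44],[[0.15,0.95,0],[0,0,0.05],44],[[0.15,0.95,0],[0,0,0],44],[[0.15,0.95,0],[0,0,0],44]]}}

```text
time_s: 2.5
tcp_pos: [0.4987, -0.169, 0.2398]
eef_rot: [-179.9, 0.0, 3.8]
contact_force: [1.4, 1.1, -1.2]
gripper_width: 0.0443
```

Call:
{"api": "apply_moves", "payload": {"targets": [[[0.15,0.95,0.1],[0,0,0],44],[[0.15,0.95,0.1],[0,0,0],44],[[0.15,0.95,0.1],[0,0,0],44],[[0.15,0.95,0.1],[0,0,0],44],[[0.15,0.95,0.1],[0,0,0],44]]}}

```text
time_s: 3.0
tcp_pos: [0.5411, -0.3651, 0.2176]
eef_rot: [-179.8, 0.1, 3.8]
contact_force: [1.2, 1.8, 1.0]
gripper_width: 0.0438
```

```bash
python3 go.py 0.5685 -0.4045 0.1 3.8; python3 - <<'E'
from meas import *
from plant import r
c=r.capture("top"); np.savez("pics/top1.npz",**c); cv2.imwrite("pics/top1.png",c["img"])
E
```

```text
t 3.0 pos [ 0.5411 -0.3651  0.2176] rot [-1.7982e+02  9.0000e-02  3.7700e+00] F [1.2 1.8 1. ] w 0.0438
shift units [0.624 1.038 2.935] turn units [-0.023  0.011 -0.004]
```

View pics/top1.png

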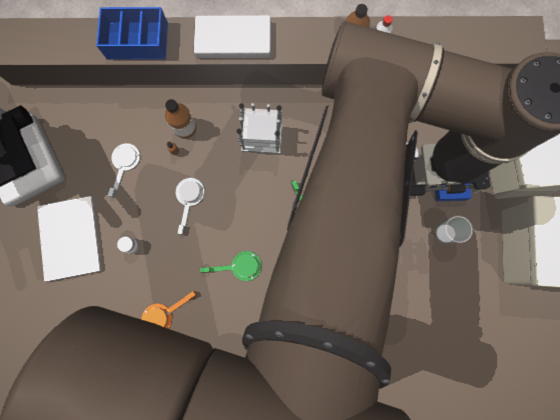

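Call:
{"api": "apply_moves", "payload": {"targets": [[[0.2,0.35,0.7],[0,0,0],44],[[0.2,0.35,0.7],[0,0,0],44],[[0.2,0.35,0.7],[0,0,0],44],[[0,0,0.7],[0,0,0],44],[[0,0,0.3],[0,0,0],44]]}}

```text
time_s: 3.55
tcp_pos: [0.5681, -0.4153, 0.0863]
eef_rot: [-179.9, 0.2, 3.4]
contact_force: [-0.8, -0.4, -0.3]
gripper_width: 0.0441
```

```bash
python3 go.py 0.5685 -0.4045 0.0205 3.8; python3 - <<'E'
from meas import *
from plant import r
c=r.capture("scene"); np.savez("pics/scene1.npz",**c); cv2.imwrite("pics/scene1.png",cv2.resize(c["img"][140:260,110:290],None,fx=4,fy=4,interpolation=cv2.INTER_CUBIC))
E
```

```text
t 3.55 pos [ 0.5681 -0.4153  0.0863] rot [-179.88    0.2     3.38] F [-0.8 -0.4 -0.3] w 0.0441
shift units [ 0.032 -0.266  1.646] turn units [-0.015  0.025 -0.053]
```

View pics/scene1.png

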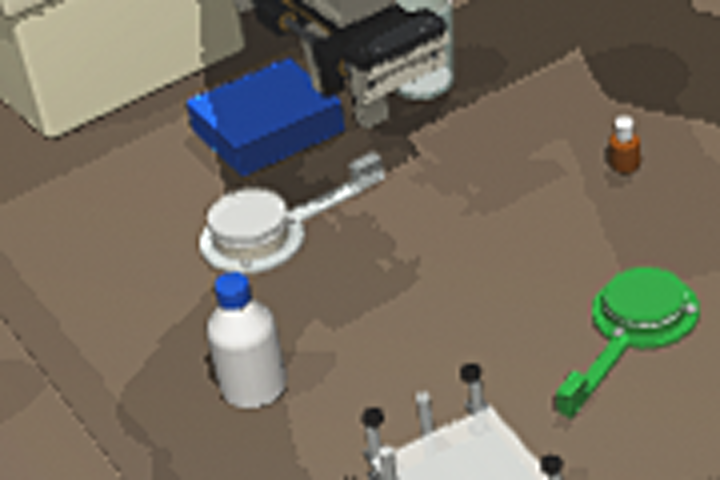

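Call:
{"api": "apply_moves", "payload": {"targets": [[[0,-0.25,0.3],[0,0,0],44],[[0,0,0.5],[0,0,-0.05],44],[[0,0,0.2],[0,0,0],44]]}}

```text
time_s: 3.9
tcp_pos: [0.5683, -0.405, 0.0474]
eef_rot: [-180.0, 0.1, 3.9]
contact_force: [-0.3, -0.0, -0.2]
gripper_width: 0.0437
```

```bash
python3 go.py 0.5685 -0.4045 0.0205 3.8
```

```text
t 3.9 pos [ 0.5683 -0.405   0.0474] rot [-1.7997e+02  1.4000e-01  3.8500e+00] F [-0.3 -0.  -0.2] w 0.0437
shift units [ 0.008 -0.013  0.672] turn units [-0.004  0.017  0.007]
```

Call:
{"api": "apply_moves", "payload": {"targets": [[[0,0,0.4],[0,0,0],44],[[0,0,0.2],[0,0,0],44],[[0,0,0],[0,0,0],44]]}}

```text
time_s: 4.2
tcp_pos: [0.5693, -0.405, 0.0236]
eef_rot: [180.0, 0.0, 3.9]
contact_force: [0.0, -0.5, 0.6]
gripper_width: 0.044
```

```bash
python3 go.py 0.5685 -0.4045 0.0205 3.8; python3 - <<'E'
from meas import *
from plant import r
c=r.capture("scene"); np.savez("pics/scene2.npz",**c); cv2.imwrite("pics/scene2.png",cv2.resize(c["img"][150:220,140:260],None,fx=6,fy=6,interpolation=cv2.INTER_CUBIC))
E
```

```text
t 4.2 pos [ 0.5693 -0.405   0.0236] rot [1.7996e+02 4.0000e-02 3.9000e+00] F [ 0.  -0.5  0.6] w 0.044
shift units [-0.018 -0.014  0.079] turn units [0.004 0.005 0.012]
```

View pics/scene2.png

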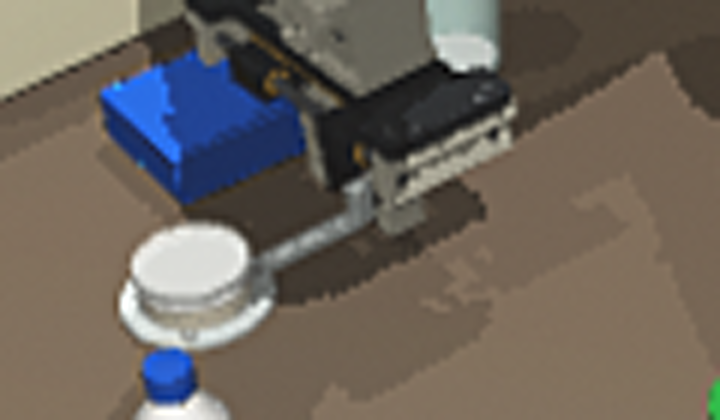

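The block sits between the fingers. I'll close on it.

Call:
{"api": "apply_moves", "payload": {"targets": [[[0,0,0.08],[0,0,0],30],[[0,0,0],[0,0,0],5],[[0,0,0],[0,0,0],5],[[0,0,0],[0,0,0],5],[[0,0,0],[0,0,0],5]], "squeeze": 60}}

```text
time_s: 4.75
tcp_pos: [0.5707, -0.406, 0.0231]
eef_rot: [179.9, -0.2, 3.9]
contact_force: [0.4, -0.8, -0.8]
gripper_width: 0.0115
```

Call:
{"api": "apply_moves", "payload": {"targets": [[[0,0,-0.1],[0,0,0],5],[[0,0,-0.4],[0,0,0],5],[[0,0,-0.7],[0,0,0],5],[[0,0,-0.7],[0,0,0],5],[[0,0,-0.2],[0,0,0],5]]}}

```text
time_s: 5.25
tcp_pos: [0.5688, -0.4053, 0.1108]
eef_rot: [180.0, 0.1, 3.9]
contact_force: [0.5, -0.1, -0.7]
gripper_width: 0.0112
```

```bash
python3 go.py 0.5186 0.0163 0.0903 -3.3; python3 - <<'E'
from meas import *
from plant import r
c=r.capture("scene"); np.savez("pics/scene3.npz",**c); cv2.imwrite("pics/scene3.png",cv2.resize(c["img"][110:230,110:290],None,fx=4,fy=4,interpolation=cv2.INTER_CUBIC))
E
```

```text
t 5.25 pos [ 0.5688 -0.4053  0.1108] rot [1.7996e+02 1.1000e-01 3.8900e+00] F [ 0.5 -0.1 -0.7] w 0.0112
shift units [ -0.536 -10.601   0.507] turn units [0.005 0.013 0.898]
```

View pics/scene3.png

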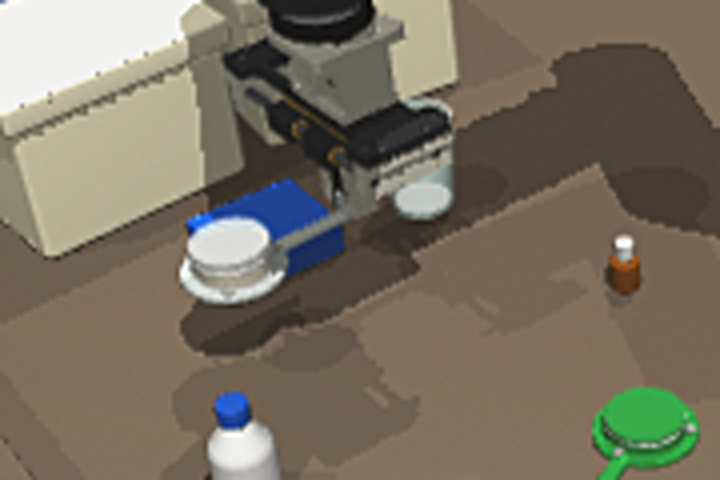

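Call:
{"api": "apply_moves", "payload": {"targets": [[[-0.3,0,0],[0,0,0],5],[[-0.5,-0.2,0],[0,0,0],5],[[-0.3,-0.5,0],[0,0,0.1],5],[[-0.1,-0.7,0],[0,0,0.2],5],[[0,-0.7,0],[0,0,0.2],5]]}}

```text
time_s: 5.8
tcp_pos: [0.5093, -0.3241, 0.1068]
eef_rot: [-179.9, 0.4, -0.5]
contact_force: [0.1, 0.6, -1.4]
gripper_width: 0.0114
```

Call:
{"api": "apply_moves", "payload": {"targets": [[[0,-0.7,0],[0,0,0.2],5],[[0,-0.7,0],[0,0,0.2],5],[[0,-0.7,0],[0,0,0],5],[[0,-0.7,0],[0,0,0],5],[[0,-0.7,0],[0,0,0],5]]}}

```text
time_s: 6.3
tcp_pos: [0.5075, -0.1794, 0.102]
eef_rot: [-179.8, 1.0, -4.2]
contact_force: [0.9, -0.8, -1.3]
gripper_width: 0.0114
```

```bash
python3 go.py 0.5186 0.0163 0.06 -3.3
```

```text
t 6.3 pos [ 0.5075 -0.1794  0.102 ] rot [-179.81    0.96   -4.19] F [ 0.9 -0.8 -1.3] w 0.0114
shift units [-0.064 -4.896  1.068] turn units [-0.025  0.119 -0.112]
```

Call:
{"api": "apply_moves", "payload": {"targets": [[[0,-0.8,0],[0,0.06,-0.05],5],[[0,-0.8,0],[0,0.06,-0.05],5],[[0,-0.8,0],[0,0,0],5],[[0,-0.8,0],[0,0,0],5],[[0,-0.8,0],[0,0,0],5]]}}

```text
time_s: 6.8
tcp_pos: [0.5101, -0.0159, 0.098]
eef_rot: [-179.9, 0.5, -3.5]
contact_force: [0.6, 0.4, -2.9]
gripper_width: 0.0114
```

```bash
python3 go.py 0.5186 0.0163 0.06 -3.3
```

```text
t 6.8 pos [ 0.5101 -0.0159  0.098 ] rot [-179.85    0.47   -3.54] F [ 0.6  0.4 -2.9] w 0.0114
shift units [ 0.171 -0.813  0.95 ] turn units [-0.019  0.058 -0.03 ]
```

Call:
{"api": "apply_moves", "payload": {"targets": [[[0,-0.6,0.3],[0,0.03,0],5],[[0.1,-0.2,0.4],[0,0.03,0],5],[[0,0,0.4],[0,0,0],5],[[0,0,0.3],[0,0,0],5],[[0,0,0],[0,0,0],5]]}}

```text
time_s: 7.3
tcp_pos: [0.5106, 0.0189, 0.0375]
eef_rot: [-179.9, 0.2, -3.3]
contact_force: [-0.7, -0.2, -1.1]
gripper_width: 0.0115
```

```bash
python3 go.py 0.5186 0.0163 0.037 -3.3;  python3 - <<'E'
from meas import *
from plant import r
for n in("scene","top"):
    c=r.capture(n); np.savez(f"pics/{n}4.npz",**c)
    if n=="scene": cv2.imwrite("pics/scene4.png",cv2.resize(c["img"][200:320,160:340],None,fx=4,fy=4,interpolation=cv2.INTER_CUBIC))
    else: cv2.imwrite("pics/top4.png",cv2.resize(c["img"][90:240,180:340],None,fx=4,fy=4,interpolation=cv2.INTER_CUBIC))
E
```

```text
t 7.3 pos [0.5106 0.0189 0.0375] rot [-179.92    0.23   -3.29] F [-0.7 -0.2 -1.1] w 0.0115
shift units [0.204 0.054 0.011] turn units [-0.01   0.029  0.001]
```

View pics/scene4.png

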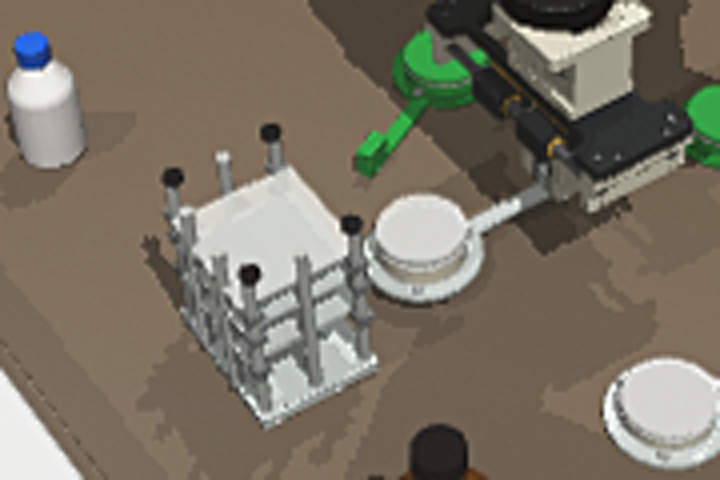

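View pics/top4.png

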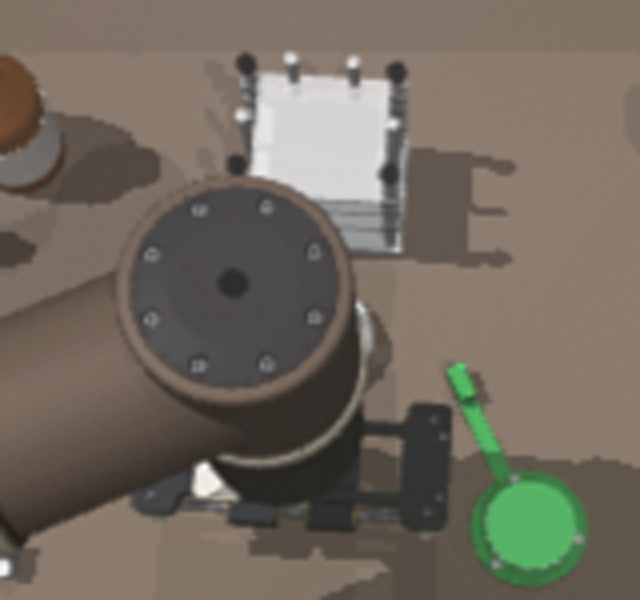

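```bash
cat > fitp.py <<'E'
from meas import *
def fitplate(c,disc,z,thr=120,ztop=.018):
    """plate outline in scene view, plate top height z"""
    g=c["img"]; m=((g[...,0]>thr)).astype(np.uint8); u,v=proj(c,np.append(disc,z+.012)); u,v=int(u),int(v)
    w=np.zeros_like(m); w[v-40:v+40,u-45:u+45]=m[v-40:v+40,u-45:u+45]
    n,l=cv2.connectedComponents(w); mm=(l==l[v,u]).astype(np.uint8)
    ct=max(cv2.findContours(mm,cv2.RETR_EXTERNAL,cv2.CHAIN_APPROX_NONE)[0],key=len)[:,0,:].astype(float)
    P=rayN(c,ct,z)
    # near side to camera only (bottom half in image), where plate rim is visible
    cam=np.linalg.inv(c["camera_from_world"])[:2,3]; dn=(cam-disc)/np.linalg.norm(cam-disc)
    P=P[(P-disc)@dn>-0.005]
    return circ(P,np.array(disc))
E
python3 - <<'E'
from fitp import *
S4=load("scene4")
print(fitplate(S4,np.array([.618,.012]),.0185))
S0=load("scene0")
for n,d in(("deep",[.6785,-.397]),("std",[.572,.2035]),("sh",[.673,.392])): print(n,fitplate(S0,np.array(d),.004))
E
```

```text
(array([0.62069018, 0.01412437]), np.float64(0.001679791612332801), 56)
deep (array([ 0.67997962, -0.39511609]), np.float64(0.0014909075125293888), 33)
std (array([0.57280854, 0.20576816]), np.float64(0.0008047896014151706), 47)
sh (array([0.6736898, 0.3934975]), np.float64(0.0007056138063590131), 59)
```

Call:
{"api": "apply_moves", "payload": {"targets": [[[0.2,0.06,0],[0,0.03,0],5],[[0.3,0,0],[0,0,0],5],[[0.2,0,0],[0,0,0],5],[[0,0,0],[0,0,0],5]]}}

```text
time_s: 7.8
tcp_pos: [0.5437, 0.0143, 0.0414]
eef_rot: [-179.8, -0.4, -3.3]
contact_force: [-0.3, -0.4, -1.9]
gripper_width: 0.0117
```

```bash
python3 go.py 0.6195 0.0105 0.036 -3.3;  python3 - <<'E'
from fitp import *
from plant import r
c=r.capture("scene"); np.savez(f"pics/scene5.npz",**c)
p=r.get_state()["tcp_pos"][:2]
print(fitplate(c,p+np.array([.1098,-.0063]),.0185))
cv2.imwrite("pics/scene5.png",cv2.resize(c["img"][220:320,170:320],None,fx=5,fy=5,interpolation=cv2.INTER_CUBIC))
E
```

```text
t 7.8 pos [0.5437 0.0143 0.0414] rot [-179.8    -0.39   -3.32] F [-0.3 -0.4 -1.9] w 0.0117
shift units [ 1.898 -0.013  0.148] turn units [-0.025 -0.048 -0.002]
(array([0.65428683, 0.00618279]), np.float64(0.0039538004477498116), 40)
```

View pics/scene5.png

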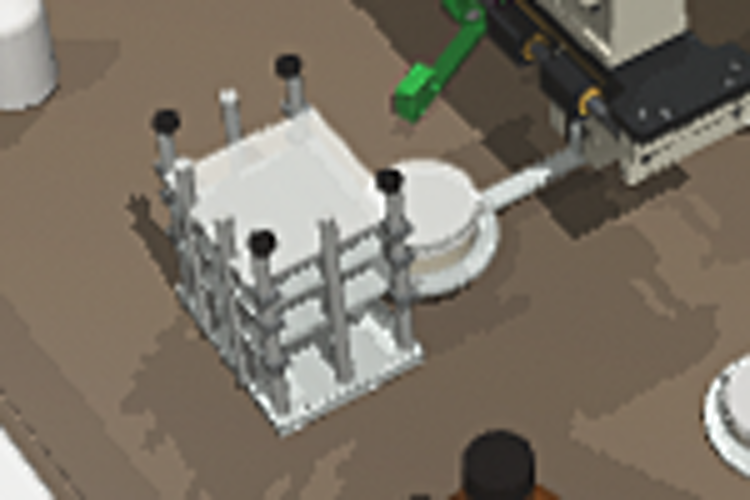

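Call:
{"api": "apply_moves", "payload": {"targets": [[[0.2,0,0.1],[0,-0.05,0],5],[[0.3,0,0.05],[0,0,0],5],[[0.3,0,0.02],[0,0,0],5],[[0.3,0,0.02],[0,0,0],5],[[0,0,0],[0,0,0],5]]}}

```text
time_s: 8.35
tcp_pos: [0.5915, 0.0114, 0.0331]
eef_rot: [-179.8, 0.0, -3.3]
contact_force: [0.6, -0.4, -0.0]
gripper_width: 0.0115
```

```bash
python3 go.py 0.6195 0.0105 0.034 -3.3
```

```text
t 8.35 pos [0.5915 0.0114 0.0331] rot [-1.798e+02  3.000e-02 -3.310e+00] F [ 0.6 -0.4 -0. ] w 0.0115
shift units [ 0.699 -0.017 -0.022] turn units [-0.025  0.004 -0.002]
```

Call:
{"api": "apply_moves", "payload": {"targets": [[[0.3,0,0],[0,0,0],5],[[0.25,0,0],[0,0,0],5],[[0.15,0,0],[0,0,0],5]]}}

```text
time_s: 8.65
tcp_pos: [0.6198, 0.0095, 0.033]
eef_rot: [-179.8, 0.1, -3.4]
contact_force: [-1.6, 0.8, 1.3]
gripper_width: 0.0118
```

```bash
python3 go.py 0.6195 0.0105 0.034 -3.3
```

```text
t 8.65 pos [0.6198 0.0095 0.033 ] rot [-1.7982e+02  1.3000e-01 -3.3500e+00] F [-1.6  0.8  1.3] w 0.0118
shift units [-0.01  -0.025 -0.024] turn units [-0.023  0.016 -0.007]
```

Pushing on gently until it meets the stops.

Call:
{"api": "apply_moves", "payload": {"targets": [[[0.1,0,0],[0,0,0],5],[[0.1,0,0],[0,0,0],5]]}}

```text
time_s: 8.85
tcp_pos: [0.6212, 0.0086, 0.0321]
eef_rot: [-179.9, 0.9, -3.5]
contact_force: [-18.3, 6.8, 16.8]
gripper_width: 0.0116
```

```bash
python3 go.py 0.6195 0.0105 0.034 -3.3;  python3 - <<'E'
from fitp import *
from plant import r
c=r.capture("scene"); np.savez(f"pics/scene6.npz",**c)
cv2.imwrite("pics/scene6.png",cv2.resize(c["img"][220:320,170:320],None,fx=5,fy=5,interpolation=cv2.INTER_CUBIC))
E
```

```text
t 8.85 pos [0.6212 0.0086 0.0321] rot [-179.92    0.88   -3.45] F [-18.3   6.8  16.8] w 0.0116
shift units [-0.047 -0.046 -0.046] turn units [-0.01   0.11  -0.019]
```

View pics/scene6.png

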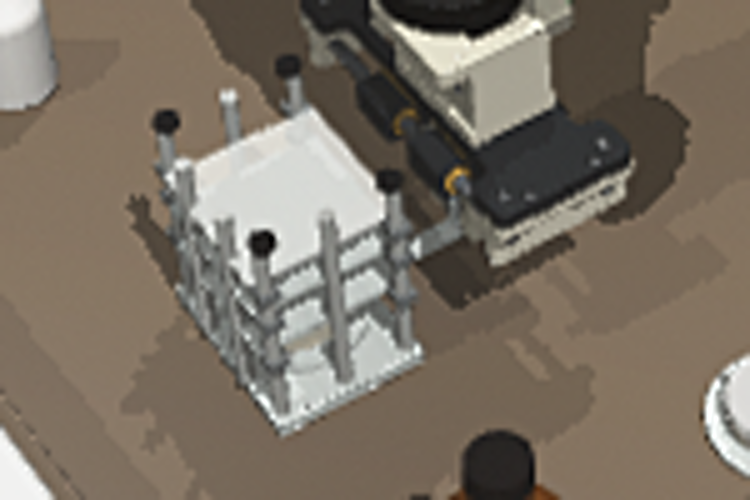

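Home: force rose to 18 N at the stops. I'll relax, recentre a little and release.

Call:
{"api": "apply_moves", "payload": {"targets": [[[-0.02,-0.04,0],[0,0,0],5],[[0,0,0],[0,0,0],5],[[0,0,0],[0,0,0],36],[[0,0,0],[0,0,0],36],[[0,0,0],[0,0,0],36]]}}

```text
time_s: 9.4
tcp_pos: [0.6212, 0.0106, 0.0331]
eef_rot: [-179.9, 0.8, -3.4]
contact_force: [0.5, 0.8, 0.2]
gripper_width: 0.0301
```

Call:
{"api": "apply_moves", "payload": {"targets": [[[0,0,-0.3],[0,0,0],36],[[0,0,-0.7],[0,0,0],36],[[0,0,-0.8],[0,0,0],40],[[-0.3,0,-0.8],[0,0,0],44],[[-0.5,0,-0.4],[0,0,0],44]]}}

```text
time_s: 9.9
tcp_pos: [0.5907, 0.0113, 0.1568]
eef_rot: [179.9, 1.1, -3.4]
contact_force: [0.5, 0.8, -0.4]
gripper_width: 0.0436
```

```bash
python3 go.py 0.4632 0.2205 0.12 -9;  python3 - <<'E'
from fitp import *
from plant import r
c=r.capture("scene"); np.savez(f"pics/scene7.npz",**c)
cv2.imwrite("pics/scene7.png",cv2.resize(c["img"][220:320,170:320],None,fx=5,fy=5,interpolation=cv2.INTER_CUBIC))
E
```

```text
t 9.9 pos [0.5907 0.0113 0.1568] rot [179.95   1.1   -3.44] F [ 0.5  0.8 -0.4] w 0.0436
shift units [-3.477 -5.029  0.982] turn units [0.013 0.137 0.695]
```

View pics/scene7.png

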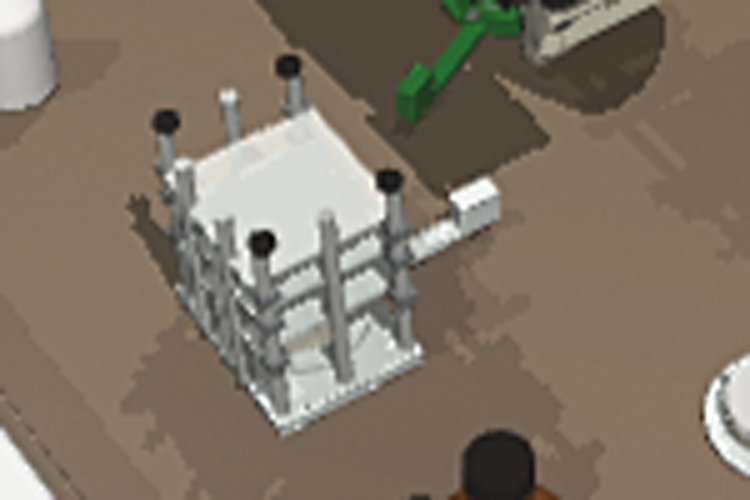

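The deep carrier is home. On to the standard one.

Call:
{"api": "apply_moves", "payload": {"targets": [[[-0.65,-0.9,0.1],[0,0.06,0.2],44],[[-0.65,-0.9,0.1],[0,0.06,0.2],44],[[-0.65,-0.9,0.1],[0,0,0.2],44],[[-0.6,-0.9,0.1],[0,0,0],44],[[-0.5,-0.7,0.1],[0,0,0],44]]}}

```text
time_s: 10.45
tcp_pos: [0.4862, 0.1981, 0.146]
eef_rot: [-179.7, -0.5, -8.9]
contact_force: [0.8, 0.3, 0.2]
gripper_width: 0.0441
```

```bash
python3 go.py 0.4632 0.2205 0.08 -9
```

```text
t 10.45 pos [0.4862 0.1981 0.146 ] rot [-179.67   -0.48   -8.9 ] F [0.8 0.3 0.2] w 0.0441
shift units [-0.669 -0.454  1.647] turn units [-0.042 -0.06   0.013]
```

Call:
{"api": "apply_moves", "payload": {"targets": [[[-0.35,-0.2,0.2],[-0.04,-0.06,0],44],[[-0.15,-0.05,0.4],[0,0,0],44],[[0,0,0.5],[0,0,0],44],[[0,0,0.2],[0,0,0],44],[[0,0,0],[0,0,0],44]]}}

```text
time_s: 10.95
tcp_pos: [0.4663, 0.2173, 0.0965]
eef_rot: [-179.7, -0.2, -8.5]
contact_force: [-0.6, -0.4, 0.0]
gripper_width: 0.0443
```

```bash
python3 go.py 0.4632 0.2205 0.0225 -9;python3 - <<'E'
from fitp import *
from plant import r
c=r.capture("scene"); np.savez("pics/scene8.npz",**c); cv2.imwrite("pics/scene8.png",cv2.resize(c["img"][240:340,290:440],None,fx=5,fy=5,interpolation=cv2.INTER_CUBIC))
E
```

```text
t 10.95 pos [0.4663 0.2173 0.0965] rot [-179.72   -0.2    -8.45] F [-0.6 -0.4  0. ] w 0.0443
shift units [-0.096 -0.058  1.849] turn units [-0.035 -0.025  0.069]
```

View pics/scene8.png

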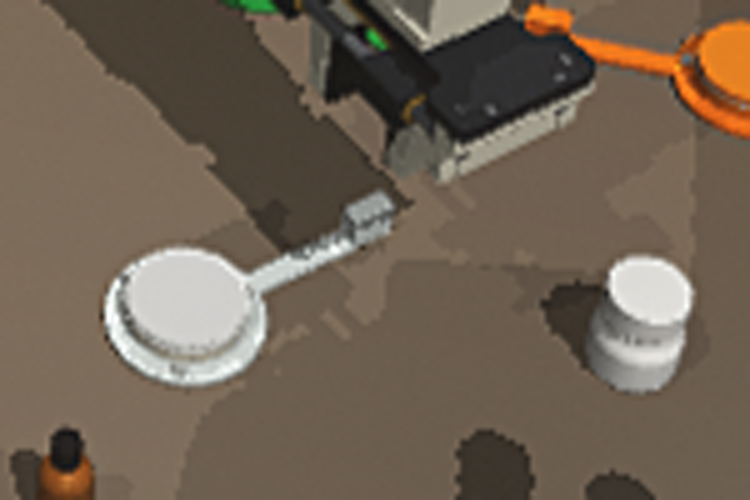

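Call:
{"api": "apply_moves", "payload": {"targets": [[[-0.08,-0.05,0.3],[-0.03,-0.02,0.06],44],[[0,0,0.6],[0,0,0],44],[[0,0,0.6],[0,0,0],44],[[0,0,0.3],[0,0,0],44],[[0,0,0],[0,0,0],44]]}}

```text
time_s: 11.5
tcp_pos: [0.4665, 0.2215, 0.0247]
eef_rot: [-179.7, -0.3, -9.2]
contact_force: [-1.3, -0.1, 0.6]
gripper_width: 0.0438
```

```bash
python3 go.py 0.4632 0.2205 0.0225 -9;python3 - <<'E'
from fitp import *
from plant import r
c=r.capture("scene"); np.savez("pics/scene9.npz",**c); cv2.imwrite("pics/scene9.png",cv2.resize(c["img"][240:340,290:440],None,fx=5,fy=5,interpolation=cv2.INTER_CUBIC))
E
```

```text
t 11.5 pos [0.4665 0.2215 0.0247] rot [-179.66   -0.3    -9.21] F [-1.3 -0.1  0.6] w 0.0438
shift units [-0.079  0.039  0.054] turn units [-0.043 -0.037 -0.026]
```

View pics/scene9.png

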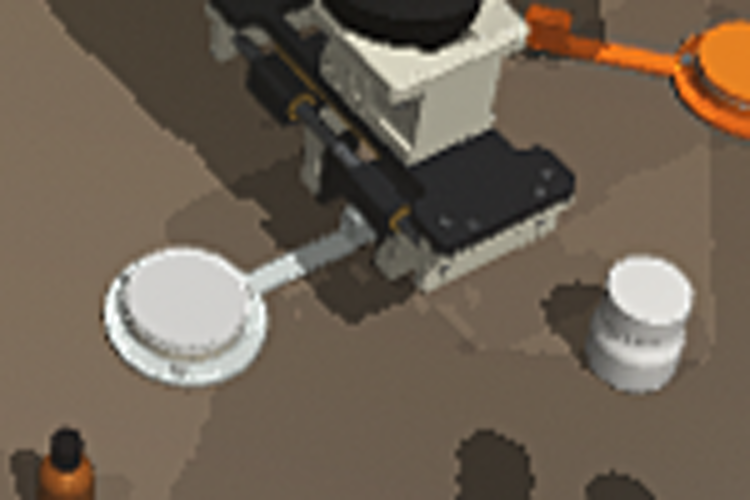

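Call:
{"api": "apply_moves", "payload": {"targets": [[[-0.08,0,0.05],[-0.04,-0.04,0],30],[[0,0,0],[0,0,0],5],[[0,0,0],[0,0,0],5],[[0,0,0],[0,0,0],5],[[0,0,0],[0,0,0],5]], "squeeze": 60}}

```text
time_s: 12.05
tcp_pos: [0.465, 0.2237, 0.0261]
eef_rot: [-179.7, -0.1, -9.2]
contact_force: [0.1, -0.0, -0.6]
gripper_width: 0.0113
```

```bash
python3 go.py 0.4632 0.2205 0.0225 -9
```

```text
t 12.05 pos [0.465  0.2237 0.0261] rot [-1.7975e+02 -1.5000e-01 -9.2200e+00] F [ 0.1 -0.  -0.6] w 0.0113
shift units [-0.031  0.087  0.091] turn units [-0.031 -0.019 -0.027]
```

Call:
{"api": "apply_moves", "payload": {"targets": [[[0,0,-0.1],[0,0,0],5],[[0,0,-0.4],[0,0,0],5],[[0,0,-0.7],[0,0,0],5],[[0,0,-0.7],[0,0,0],5],[[0,0,-0.2],[0,0,0],5]]}}

```text
time_s: 12.55
tcp_pos: [0.4633, 0.2219, 0.1122]
eef_rot: [-180.0, 0.0, -9.3]
contact_force: [0.0, -0.2, -0.8]
gripper_width: 0.0111
```

```bash
python3 go.py 0.5106 0.0168 0.084 -3.3
```

```text
t 12.55 pos [0.4633 0.2219 0.1122] rot [-1.7997e+02  3.0000e-02 -9.2600e+00] F [ 0.  -0.2 -0.8] w 0.0111
shift units [1.993 4.872 0.703] turn units [-0.003  0.003 -0.745]
```

Call:
{"api": "apply_moves", "payload": {"targets": [[[0.1,0.3,0],[0,0,0],5],[[0.3,0.6,0],[0,0,-0.2],5],[[0.3,0.8,0],[0,0,-0.2],5],[[0.3,0.8,0.1],[0,0,-0.2],5],[[0.3,0.8,0.1],[0,0,-0.1],5]]}}

```text
time_s: 13.05
tcp_pos: [0.4987, 0.0817, 0.1033]
eef_rot: [-179.8, 0.0, -3.1]
contact_force: [1.4, 0.9, -2.3]
gripper_width: 0.0116
```

```bash
python3 go.py 0.5106 0.0168 0.084 -3.3
```

```text
t 13.05 pos [0.4987 0.0817 0.1033] rot [-179.83    0.     -3.1 ] F [ 1.4  0.9 -2.3] w 0.0116
shift units [0.385 1.605 0.477] turn units [-0.021  0.     0.025]
```

Call:
{"api": "apply_moves", "payload": {"targets": [[[0.1,0.6,0.1],[0,0,0],5],[[0.1,0.4,0.2],[0,0,0],5],[[0.05,0.1,0.2],[0,0,0],5],[[0,0,0],[0,0,0],5],[[0,0,0],[0,0,0],5]]}}

```text
time_s: 13.55
tcp_pos: [0.5025, 0.0282, 0.0774]
eef_rot: [180.0, 0.5, -3.5]
contact_force: [0.1, 0.2, -0.9]
gripper_width: 0.0114
```

```bash
python3 go.py 0.5106 0.0168 0.083 -3.3;python3 - <<'E'
from fitp import *
from plant import r
c=r.capture("scene"); np.savez("pics/scene10.npz",**c); cv2.imwrite("pics/scene10.png",cv2.resize(c["img"][200:320,170:330],None,fx=5,fy=5,interpolation=cv2.INTER_CUBIC))
s=r.get_state();p=s["tcp_pos"];print(p,fitplate(c,p[:2]+[.1098,-.0063],p[2]-.026+.004))
W=cloud(c)
u,v=map(int,proj(c,np.array([p[0]+.11,p[1]-.006,.076]))); print(np.median(W[v-3:v+4,u-3:u+4,2]))
# dish top plane
q=W[v-5:v+6,u-8:u+9].reshape(-1,3); A=np.c_[q[:,:2],np.ones(len(q))]; print(np.linalg.lstsq(A,q[:,2],rcond=None)[0])
E
```

```text
t 13.55 pos [0.5025 0.0282 0.0774] rot [179.96   0.5   -3.49] F [ 0.1  0.2 -0.9] w 0.0114
shift units [ 0.219  0.273 -0.141] turn units [ 0.006  0.062 -0.023]
[0.50237699 0.02845915 0.07745739] (array([0.61292971, 0.02342074]), np.float64(0.0008770426590446608), 42)
0.06807884872796721
[ 0.60298849  0.79014743 -0.30863347]
```

View pics/scene10.png

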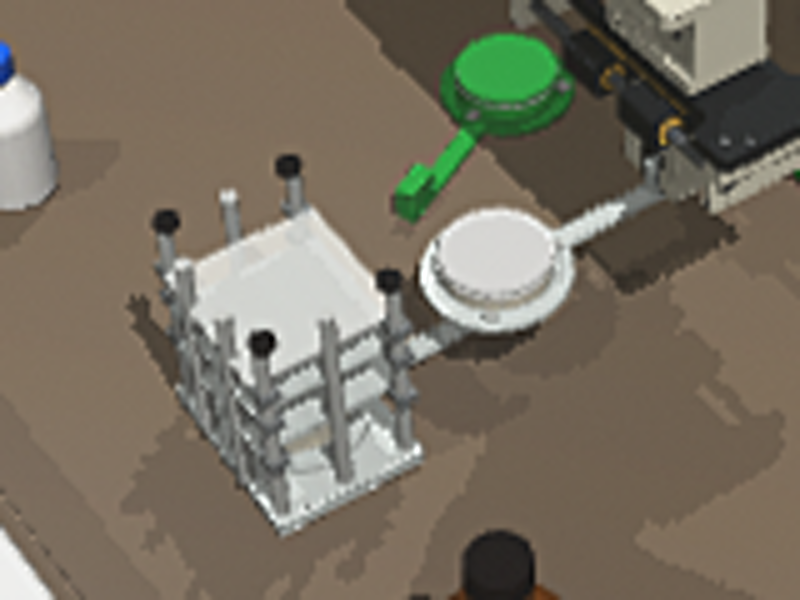

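Call:
{"api": "apply_moves", "payload": {"targets": [[[0,0.2,-0.1],[0,0.06,0],5],[[0.05,0.05,-0.05],[0,0,0],5],[[0,0,0],[0,0,0],5],[[0,0,0],[0,0,0],5]]}}

```text
time_s: 14.0
tcp_pos: [0.5045, 0.0196, 0.0852]
eef_rot: [-180.0, -0.1, -3.3]
contact_force: [0.4, 0.5, -0.4]
gripper_width: 0.011
```

```bash
python3 go.py 0.5186 0.0163 0.083 -3.3
```

```text
t 14.0 pos [0.5045 0.0196 0.0852] rot [-1.7999e+02 -1.4000e-01 -3.2700e+00] F [ 0.4  0.5 -0.4] w 0.011
shift units [0.357 0.063 0.055] turn units [-0.001 -0.018  0.004]
```

Call:
{"api": "apply_moves", "payload": {"targets": [[[0.2,0.06,0.03],[0,-0.02,0],5],[[0.2,0,0.04],[0,0,0],5],[[0.1,0,0],[0,0,0],5],[[0,0,0],[0,0,0],5]]}}

```text
time_s: 14.4
tcp_pos: [0.5269, 0.0164, 0.0825]
eef_rot: [-180.0, -0.0, -3.2]
contact_force: [-0.4, -0.2, -1.4]
gripper_width: 0.0113
```

```bash
python3 go.py 0.6195 0.0105 0.083 -3.3;python3 - <<'E'
from fitp import *
from plant import r
c=r.capture("scene"); np.savez("pics/scene11.npz",**c); cv2.imwrite("pics/scene11.png",cv2.resize(c["img"][220:320,190:310],None,fx=6,fy=6,interpolation=cv2.INTER_CUBIC))
E
```

```text
t 14.4 pos [0.5269 0.0164 0.0825] rot [-1.7996e+02 -4.0000e-02 -3.2200e+00] F [-0.4 -0.2 -1.4] w 0.0113
shift units [ 2.32   0.016 -0.012] turn units [-0.005 -0.005  0.01 ]
```

View pics/scene11.png

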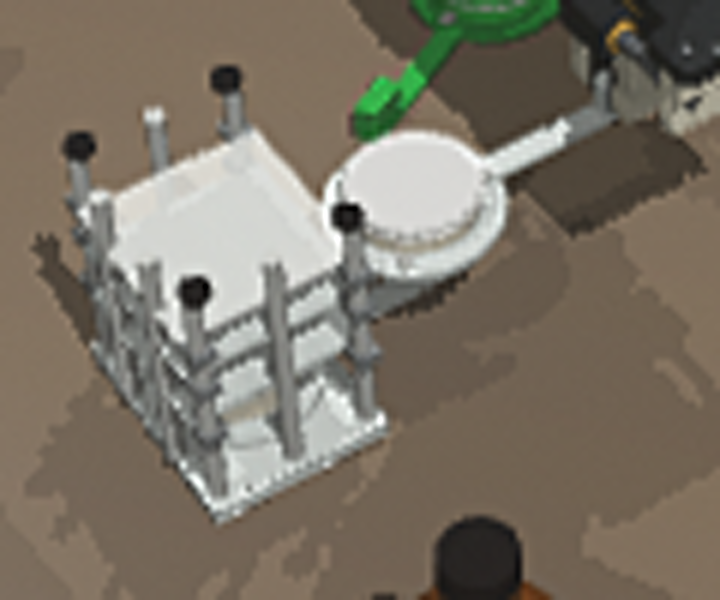

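Call:
{"api": "apply_moves", "payload": {"targets": [[[0.2,0.01,0],[0,0,0],5],[[0.2,0,0],[0,0,0],5],[[0.2,0,0],[0,0,0],5]]}}

```text
time_s: 14.75
tcp_pos: [0.5512, 0.0143, 0.0822]
eef_rot: [-180.0, 0.0, -3.2]
contact_force: [-0.8, 0.0, -1.0]
gripper_width: 0.0115
```

```bash
python3 go.py 0.6195 0.0105 0.083 -3.3
```

```text
t 14.75 pos [0.5512 0.0143 0.0822] rot [-1.7998e+02  3.0000e-02 -3.2100e+00] F [-0.8  0.  -1. ] w 0.0115
shift units [ 1.711 -0.    -0.02 ] turn units [-0.002  0.004  0.011]
```

Call:
{"api": "apply_moves", "payload": {"targets": [[[0.25,0,0],[0,0,0],5],[[0.3,0,0],[0,0,0],5],[[0.3,0,0],[0,0,0],5],[[0.3,0,0],[0,0,0],5],[[0.1,0,0],[0,0,0],5]]}}

```text
time_s: 15.25
tcp_pos: [0.6072, 0.0112, 0.082]
eef_rot: [-180.0, -0.0, -3.2]
contact_force: [0.1, 0.9, -0.9]
gripper_width: 0.0113
```

```bash
python3 go.py 0.6195 0.0105 0.083 -3.3
```

```text
t 15.25 pos [0.6072 0.0112 0.082 ] rot [-1.7999e+02 -1.0000e-02 -3.2100e+00] F [ 0.1  0.9 -0.9] w 0.0113
shift units [ 0.308 -0.    -0.026] turn units [-0.002 -0.001  0.011]
```

Call:
{"api": "apply_moves", "payload": {"targets": [[[0.2,0,0],[0,0,0],5],[[0.1,0,0.03],[0,0,0],5],[[0,0,0.04],[0,0,0],5]]}}

```text
time_s: 15.55
tcp_pos: [0.6201, 0.0101, 0.0789]
eef_rot: [180.0, 0.1, -3.2]
contact_force: [-5.7, 1.6, 8.7]
gripper_width: 0.0112
```

```bash
python3 go.py 0.6195 0.0105 0.080 -3.3
```

```text
t 15.55 pos [0.6201 0.0101 0.0789] rot [ 1.7999e+02  8.0000e-02 -3.2400e+00] F [-5.7  1.6  8.7] w 0.0112
shift units [-0.016 -0.008 -0.029] turn units [0.002 0.01  0.007]
```

Call:
{"api": "apply_moves", "payload": {"targets": [[[0.08,0,0],[0,0,0],5],[[0,0,0],[0,0,0],5]]}}

```text
time_s: 15.75
tcp_pos: [0.6201, 0.01, 0.0791]
eef_rot: [180.0, 0.4, -3.2]
contact_force: [0.5, 1.4, 4.9]
gripper_width: 0.0111
```

```bash
python3 go.py 0.6195 0.0105 0.080 -3.3;python3 - <<'E'
from fitp import *
from plant import r
c=r.capture("scene"); np.savez("pics/scene12.npz",**c); cv2.imwrite("pics/scene12.png",cv2.resize(c["img"][220:320,190:310],None,fx=6,fy=6,interpolation=cv2.INTER_CUBIC))
E
```

```text
t 15.75 pos [0.6201 0.01   0.0791] rot [179.95   0.37  -3.25] F [0.5 1.4 4.9] w 0.0111
shift units [-0.017 -0.012 -0.024] turn units [0.006 0.046 0.007]
```

View pics/scene12.png

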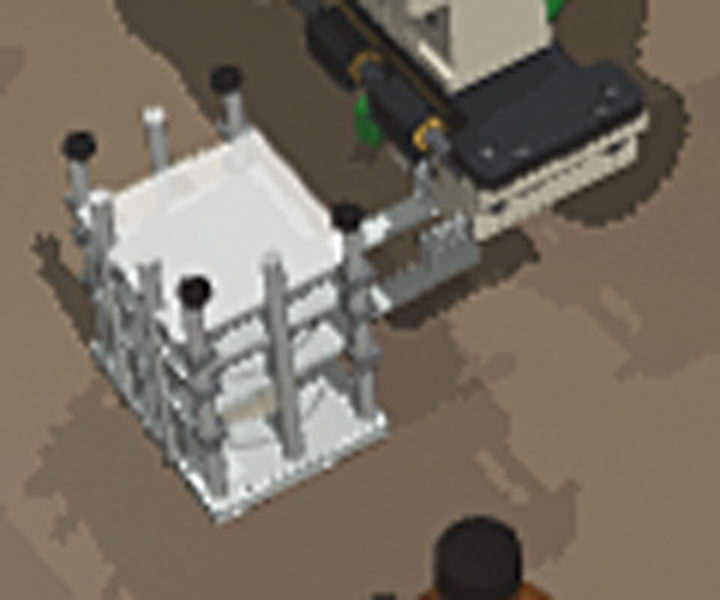

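Call:
{"api": "apply_moves", "payload": {"targets": [[[0.1,0,0],[0,0,0],5],[[0.08,0,0],[0,0,0],5]]}}

```text
time_s: 16.0
tcp_pos: [0.6207, 0.0096, 0.0791]
eef_rot: [179.9, 1.0, -3.3]
contact_force: [-12.6, 5.1, 10.6]
gripper_width: 0.0119
```

Call:
{"api": "apply_moves", "payload": {"targets": [[[0,0,0],[0,0,0],36],[[0,0,0],[0,0,0],36],[[0,0,0],[0,0,0],36],[[0,0,0],[0,0,0],36]]}}

```text
time_s: 16.4
tcp_pos: [0.6207, 0.0101, 0.0799]
eef_rot: [179.9, 0.9, -3.2]
contact_force: [-0.1, 0.6, 0.2]
gripper_width: 0.0343
```

Call:
{"api": "apply_moves", "payload": {"targets": [[[0,0,-0.3],[0,0,0],36],[[0,0,-0.7],[0,0,0],36],[[0,0,-0.6],[0,0,0],40],[[-0.3,-0.3,-0.5],[0,0,0],44],[[-0.5,-0.6,0],[0,0,0],44]]}}

```text
time_s: 16.9
tcp_pos: [0.5937, 0.0461, 0.1694]
eef_rot: [179.9, 0.8, -3.4]
contact_force: [0.3, 0.6, -0.5]
gripper_width: 0.0436
```

```bash
python3 go.py 0.566 0.4175 0.15 -13.8;python3 - <<'E'
from fitp import *
from plant import r
c=r.capture("scene"); np.savez("pics/scene13.npz",**c); cv2.imwrite("pics/scene13.png",cv2.resize(c["img"][220:320,190:310],None,fx=6,fy=6,interpolation=cv2.INTER_CUBIC))
E
```

```text
t 16.9 pos [0.5937 0.0461 0.1694] rot [179.86   0.84  -3.42] F [ 0.3  0.6 -0.5] w 0.0436
shift units [-1.237 -9.23   0.482] turn units [0.027 0.103 1.298]
```

View pics/scene13.png

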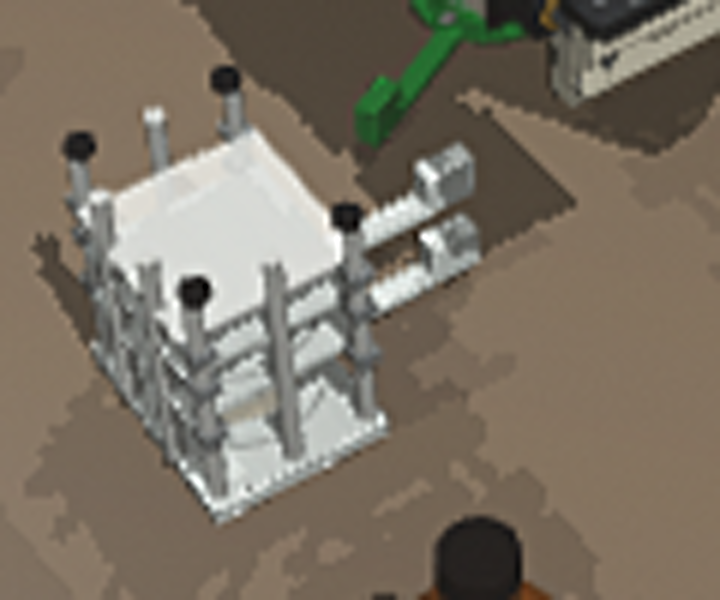

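Call:
{"api": "apply_moves", "payload": {"targets": [[[-0.1,-0.9,0.05],[0.02,0.05,0.3],44],[[-0.1,-0.9,0.05],[0,0.05,0.3],44],[[-0.1,-0.9,0.05],[0,0,0.3],44],[[0,-0.9,0.05],[0,0,0.3],44],[[0,-0.9,0.05],[0,0,0],44]]}}

```text
time_s: 17.45
tcp_pos: [0.6046, 0.2317, 0.1663]
eef_rot: [-179.7, -0.2, -13.6]
contact_force: [0.7, 0.4, 0.4]
gripper_width: 0.0441
```

```bash
python3 go.py 0.566 0.4175 0.15 -13.8
```

```text
t 17.45 pos [0.6046 0.2317 0.1663] rot [-179.67   -0.22  -13.57] F [0.7 0.4 0.4] w 0.0441
shift units [-2.029 -4.286  0.425] turn units [-0.041 -0.028  0.029]
```

Call:
{"api": "apply_moves", "payload": {"targets": [[[-0.4,-0.8,0.1],[-0.04,-0.03,0],44],[[-0.4,-0.8,0.1],[0,0,0],44],[[-0.4,-0.8,0.1],[0,0,0],44],[[-0.4,-0.8,0.1],[0,0,0],44],[[-0.2,-0.6,0],[0,0,0],44]]}}

```text
time_s: 17.95
tcp_pos: [0.5707, 0.4048, 0.1541]
eef_rot: [-179.8, -0.2, -13.5]
contact_force: [0.5, -0.3, 0.2]
gripper_width: 0.0438
```

```bash
python3 go.py 0.566 0.4175 0.08 -13.8
```

```text
t 17.95 pos [0.5707 0.4048 0.1541] rot [-1.7984e+02 -1.7000e-01 -1.3550e+01] F [ 0.5 -0.3  0.2] w 0.0438
shift units [-0.194 -0.275  1.854] turn units [-0.02  -0.021  0.031]
```

Call:
{"api": "apply_moves", "payload": {"targets": [[[-0.1,-0.1,0.2],[-0.02,-0.02,0],44],[[-0.05,0,0.6],[0,0,0],44],[[0,0,0.7],[0,0,0],44],[[0,0,0.3],[0,0,0],44],[[0,0,0],[0,0,0],44]]}}

```text
time_s: 18.45
tcp_pos: [0.5659, 0.4145, 0.0829]
eef_rot: [-179.8, -0.1, -13.3]
contact_force: [0.4, -0.1, -0.6]
gripper_width: 0.0441
```

```bash
python3 go.py 0.566 0.4175 0.023 -13.8;python3 - <<'E'
from fitp import *
from plant import r
c=r.capture("scene"); np.savez("pics/scene14.npz",**c); cv2.imwrite("pics/scene14.png",cv2.resize(c["img"][310:420,300:450],None,fx=5,fy=5,interpolation=cv2.INTER_CUBIC))
E
```

```text
t 18.45 pos [0.5659 0.4145 0.0829] rot [-1.7983e+02 -1.4000e-01 -1.3290e+01] F [ 0.4 -0.1 -0.6] w 0.0441
shift units [-0.018 -0.07   1.498] turn units [-0.021 -0.018  0.064]
```

View pics/scene14.png

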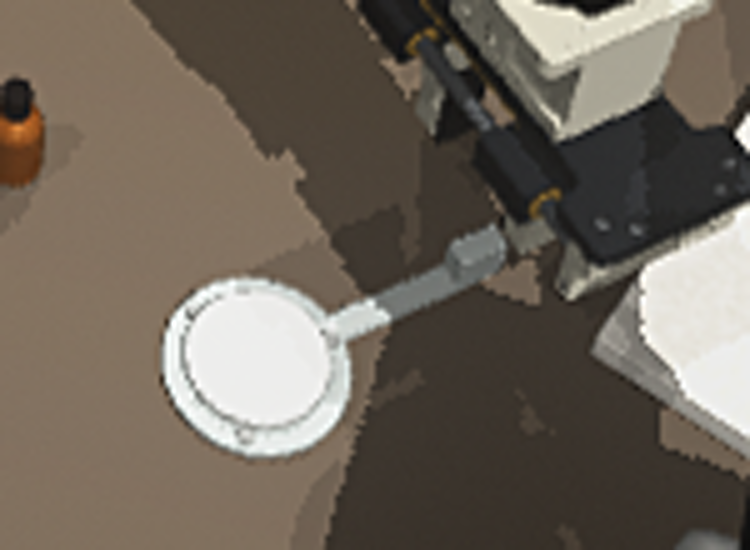

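```bash
python3 - <<'E'
from meas import *
W=cloud(T); 
m=(T["img"].min(2)>150); m[:, :35]=0; m[:,104:]=0; m[:190]=0; m[290:]=0
q=W[m]; print(len(q), np.percentile(q[:,2],[5,50,95]).round(3)); print(q[:,0].max().round(3),q[q[:,0].argmax()].round(3),q[q[:,1].argmin()].round(3),q[q[:,1].argmax()].round(3))
E
```

```text
4199 [0.011 0.014 0.017]
0.556 [0.556 0.476 0.013] [ 0.315 -0.054  1.066] [ 0.516  0.631 -0.004]
```

Call:
{"api": "apply_moves", "payload": {"targets": [[[0,-0.06,0.3],[-0.02,-0.02,0.06],38],[[0,0,0.5],[0,0,0],36],[[0,0,0.5],[0,0,0],36],[[0,0,0.15],[0,0,0],36],[[0,0,0],[0,0,0],36]]}}

```text
time_s: 19.0
tcp_pos: [0.5706, 0.4191, 0.0291]
eef_rot: [-179.5, -0.3, -13.9]
contact_force: [-0.4, 0.0, -0.7]
gripper_width: 0.036
```

```bash
python3 go.py 0.566 0.4175 0.023 -13.8;python3 - <<'E'
from fitp import *
from plant import r
c=r.capture("scene"); np.savez("pics/scene15.npz",**c); cv2.imwrite("pics/scene15.png",cv2.resize(c["img"][310:420,300:450],None,fx=5,fy=5,interpolation=cv2.INTER_CUBIC))
E
```

```text
t 19.0 pos [0.5706 0.4191 0.0291] rot [-179.53   -0.25  -13.95] F [-0.4  0.  -0.7] w 0.036
shift units [-0.102  0.067  0.151] turn units [-0.059 -0.032 -0.018]
```

View pics/scene15.png

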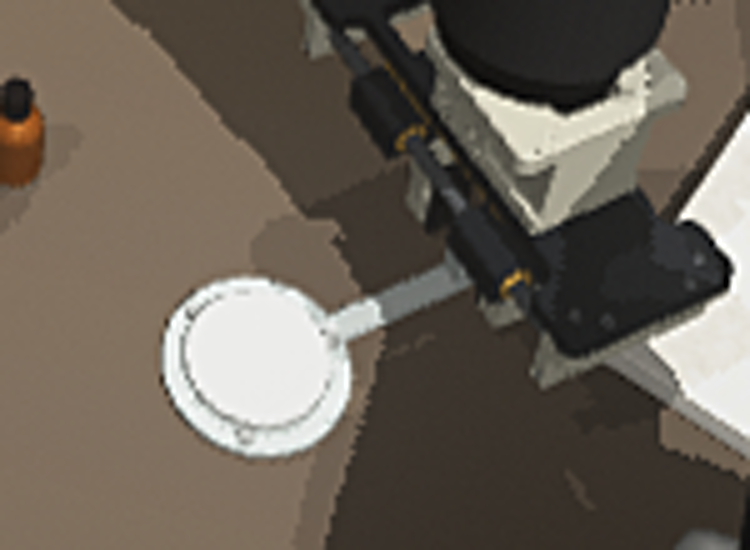

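Call:
{"api": "apply_moves", "payload": {"targets": [[[-0.1,0.05,0.1],[-0.06,-0.03,0],36],[[0,0,0.05],[0,0,0],36],[[0,0,0],[0,0,0],36]]}}

```text
time_s: 19.35
tcp_pos: [0.5671, 0.4193, 0.0259]
eef_rot: [-179.8, -0.1, -13.9]
contact_force: [0.6, 0.1, 1.1]
gripper_width: 0.0361
```

```bash
python3 go.py 0.566 0.4175 0.023 -13.8
```

```text
t 19.35 pos [0.5671 0.4193 0.0259] rot [-1.7984e+02 -1.1000e-01 -1.3940e+01] F [0.6 0.1 1.1] w 0.0361
shift units [-0.016  0.051  0.072] turn units [-0.02  -0.014 -0.017]
```

Call:
{"api": "apply_moves", "payload": {"targets": [[[0,0.03,0.06],[-0.02,0,0],30],[[0,0,0],[0,0,0],5],[[0,0,0],[0,0,0],5],[[0,0,0],[0,0,0],5],[[0,0,0],[0,0,0],5]], "squeeze": 60}}

```text
time_s: 19.85
tcp_pos: [0.5671, 0.4185, 0.0245]
eef_rot: [-179.9, -0.2, -13.9]
contact_force: [0.2, 0.5, -0.4]
gripper_width: 0.0114
```

```bash
python3 go.py 0.566 0.4175 0.023 -13.8
```

```text
t 19.85 pos [0.5671 0.4185 0.0245] rot [-1.7993e+02 -1.6000e-01 -1.3930e+01] F [ 0.2  0.5 -0.4] w 0.0114
shift units [-0.021  0.032  0.037] turn units [-0.009 -0.019 -0.016]
```

Call:
{"api": "apply_moves", "payload": {"targets": [[[0,0,-0.1],[0,0,0],5],[[0,0,-0.4],[0,0,0],5],[[0,0,-0.7],[0,0,0],5],[[-0.2,0,-0.8],[0,0,0],5],[[-0.5,0,-0.7],[0,0,0],5]]}}

```text
time_s: 20.35
tcp_pos: [0.5389, 0.4224, 0.1334]
eef_rot: [179.6, 0.1, -14.1]
contact_force: [0.3, 0.5, -0.1]
gripper_width: 0.0115
```

```bash
python3 go.py 0.5056 0.0171 0.109 -3.3;python3 - <<'E'
from fitp import *
from plant import r
c=r.capture("scene"); np.savez("pics/scene16.npz",**c); cv2.imwrite("pics/scene16.png",cv2.resize(c["img"][270:420,300:450],None,fx=4,fy=4,interpolation=cv2.INTER_CUBIC))
E
```

```text
t 20.35 pos [0.5389 0.4224 0.1334] rot [ 1.7959e+02  7.0000e-02 -1.4080e+01] F [ 0.3  0.5 -0.1] w 0.0115
shift units [ 1.659 10.026  0.68 ] turn units [ 0.05   0.014 -1.348]
```

View pics/scene16.png

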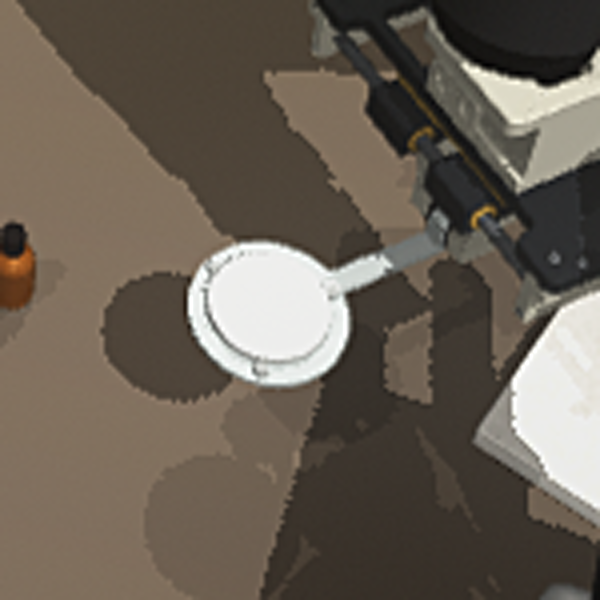

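Call:
{"api": "apply_moves", "payload": {"targets": [[[0,0.3,0],[0.03,0,0],5],[[0,0.6,0],[0.02,0,-0.2],5],[[0.1,0.8,0],[0,0,-0.25],5],[[0.1,0.8,0],[0,0,-0.25],5],[[0.05,0.8,0],[0,0,-0.25],5]]}}

```text
time_s: 20.9
tcp_pos: [0.5212, 0.2933, 0.1451]
eef_rot: [-179.2, -0.5, -5.8]
contact_force: [1.1, -1.2, -0.3]
gripper_width: 0.0115
```

```bash
python3 go.py 0.5056 0.0171 0.109 -3.3
```

```text
t 20.9 pos [0.5212 0.2933 0.1451] rot [-179.19   -0.45   -5.79] F [ 1.1 -1.2 -0.3] w 0.0115
shift units [0.301 6.922 0.807] turn units [-0.1   -0.059 -0.311]
```

Call:
{"api": "apply_moves", "payload": {"targets": [[[0,0.8,0.1],[-0.05,-0.03,-0.1],5],[[0,0.8,0.1],[-0.04,-0.02,-0.1],5],[[0.05,0.8,0.1],[0,0,0],5],[[0.05,0.8,0.1],[0,0,0],5],[[0.05,0.8,0.1],[0,0,0],5]]}}

```text
time_s: 21.4
tcp_pos: [0.5123, 0.1245, 0.1272]
eef_rot: [-179.8, -0.2, -4.0]
contact_force: [0.6, 0.7, -0.7]
gripper_width: 0.0117
```

```bash
python3 go.py 0.5056 0.0171 0.109 -3.3
```

```text
t 21.4 pos [0.5123 0.1245 0.1272] rot [-179.79   -0.2    -4.03] F [ 0.6  0.7 -0.7] w 0.0117
shift units [0.02  2.691 0.446] turn units [-0.026 -0.025 -0.091]
```

Call:
{"api": "apply_moves", "payload": {"targets": [[[0,0.7,0.1],[-0.02,-0.02,-0.07],5],[[0,0.7,0.1],[0,0,0],5],[[0,0.5,0.05],[0,0,0],5],[[0,0.2,0.05],[0,0,0],5],[[0,0,0],[0,0,0],5]]}}

```text
time_s: 21.9
tcp_pos: [0.5036, 0.0313, 0.1166]
eef_rot: [-179.9, -0.1, -3.8]
contact_force: [0.1, -0.4, -0.8]
gripper_width: 0.0114
```

```bash
python3 go.py 0.5056 0.0171 0.109 -3.3
```

```text
t 21.9 pos [0.5036 0.0313 0.1166] rot [-1.7993e+02 -5.0000e-02 -3.7600e+00] F [ 0.1 -0.4 -0.8] w 0.0114
shift units [0.073 0.35  0.19 ] turn units [-0.009 -0.007 -0.058]
```

Call:
{"api": "apply_moves", "payload": {"targets": [[[0.05,0.25,0.1],[0,0,-0.05],5],[[0.05,0.1,0.1],[0,0,0],5],[[0,0,0],[0,0,0],5],[[0,0,0],[0,0,0],5]]}}

```text
time_s: 22.3
tcp_pos: [0.5077, 0.0174, 0.1085]
eef_rot: [-179.9, -0.1, -3.2]
contact_force: [0.3, -0.1, -1.0]
gripper_width: 0.0113
```

```bash
python3 go.py 0.5256 0.0159 0.109 -3.3;python3 - <<'E'
from fitp import *
from plant import r
c=r.capture("scene"); np.savez("pics/scene17.npz",**c); cv2.imwrite("pics/scene17.png",cv2.resize(c["img"][200:320,170:330],None,fx=5,fy=5,interpolation=cv2.INTER_CUBIC))
s=r.get_state();p=s["tcp_pos"];print(p,fitplate(c,p[:2]+[.1098,-.0063],p[2]-.0245+.004))
W=cloud(c); u,v=map(int,proj(c,np.array([p[0]+.11,p[1]-.006,p[2]-.0145]))); print(np.median(W[v-3:v+4,u-3:u+4,2]))
E
```

```text
t 22.3 pos [0.5077 0.0174 0.1085] rot [-1.799e+02 -1.200e-01 -3.240e+00] F [ 0.3 -0.1 -1. ] w 0.0113
shift units [ 0.449  0.013 -0.011] turn units [-0.013 -0.015  0.008]
[0.50769053 0.01754555 0.10854197] (array([0.61897375, 0.01275595]), np.float64(0.0010591347521199084), 43)
0.09358408038303201
```

View pics/scene17.png

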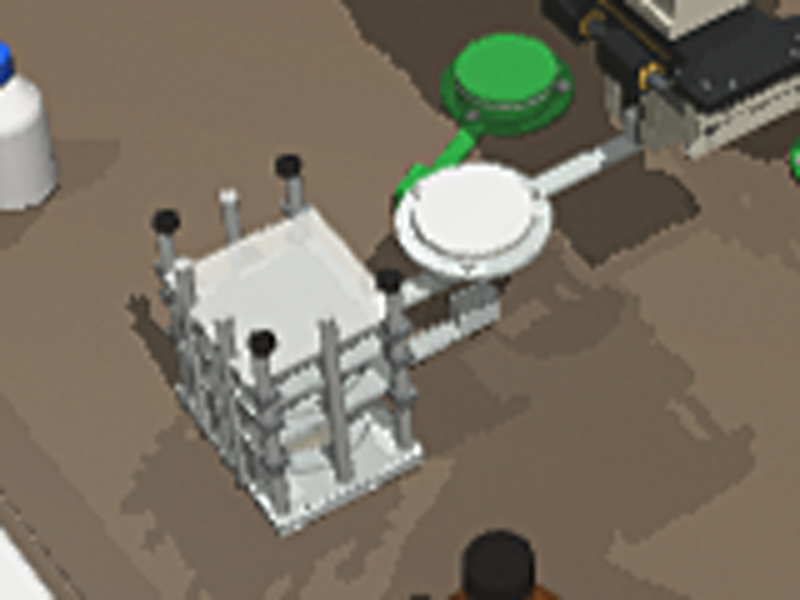

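Call:
{"api": "apply_moves", "payload": {"targets": [[[0.2,0.02,0],[0,-0.02,0],5],[[0.2,0,0],[0,0,0],5],[[0.2,0,0],[0,0,0],5],[[0.1,0,0],[0,0,0],5]]}}

```text
time_s: 22.75
tcp_pos: [0.5384, 0.0162, 0.1088]
eef_rot: [-179.9, 0.0, -3.1]
contact_force: [-1.0, 0.1, -1.1]
gripper_width: 0.0114
```

```bash
python3 go.py 0.6195 0.0105 0.109 -3.3;python3 - <<'E'
from fitp import *
from plant import r
c=r.capture("scene"); np.savez("pics/scene18.npz",**c); cv2.imwrite("pics/scene18.png",cv2.resize(c["img"][220:320,190:310],None,fx=6,fy=6,interpolation=cv2.INTER_CUBIC))
E
```

```text
t 22.75 pos [0.5384 0.0162 0.1088] rot [-1.7989e+02  1.0000e-02 -3.1100e+00] F [-1.   0.1 -1.1] w 0.0114
shift units [ 2.032  0.031 -0.005] turn units [-0.014  0.002  0.023]
```

View pics/scene18.png

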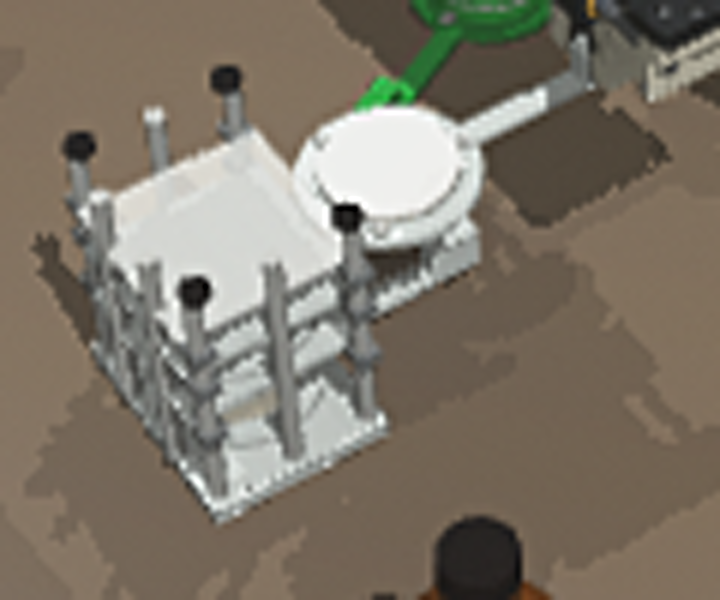

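Call:
{"api": "apply_moves", "payload": {"targets": [[[0.2,0.03,0],[0,0,0.02],5],[[0.2,0,0],[0,0,0],5],[[0.15,0,0],[0,0,0],5]]}}

```text
time_s: 23.1
tcp_pos: [0.5619, 0.0134, 0.1086]
eef_rot: [-179.9, 0.0, -3.3]
contact_force: [-0.0, -0.7, -0.5]
gripper_width: 0.0113
```

```bash
python3 go.py 0.6195 0.0105 0.109 -3.3;python3 - <<'E'
from fitp import *
from plant import r
c=r.capture("scene"); np.savez("pics/scene19.npz",**c); cv2.imwrite("pics/scene19.png",cv2.resize(c["img"][220:320,190:310],None,fx=6,fy=6,interpolation=cv2.INTER_CUBIC))
E
```

```text
t 23.1 pos [0.5619 0.0134 0.1086] rot [-1.799e+02  4.000e-02 -3.300e+00] F [-0.  -0.7 -0.5] w 0.0113
shift units [ 1.442 -0.01  -0.012] turn units [-0.013  0.005  0.   ]
```

View pics/scene19.png

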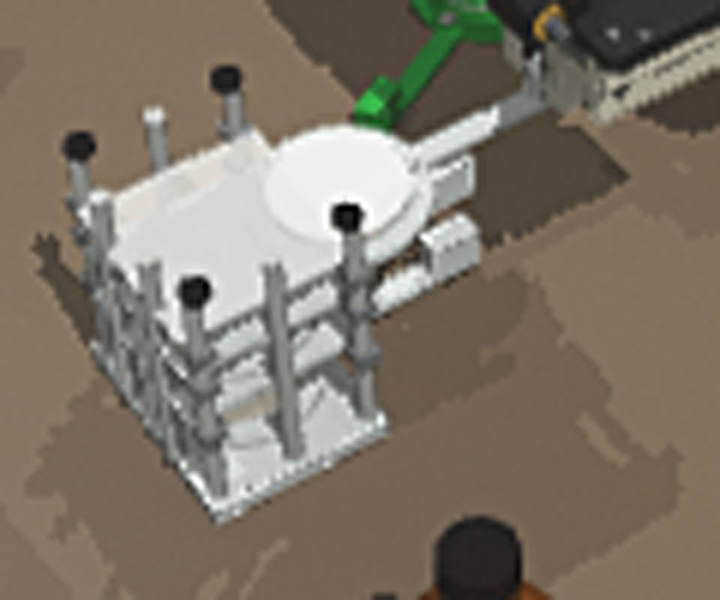

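```bash
python3 - <<'E'
from fitp import *
c=load("scene19"); W=cloud(c); W0=cloud(load("scene13"))
for (u,v) in [(190+345//6,220+175//6),(190+300//6,220+180//6),(190+330//6,220+150//6),(190+390//6,220+180//6),(190+220//6,220+200//6)]:
    print(u,v,W[v,u].round(3),W0[v,u].round(3),c["img"][v,u])
cv2.imwrite("pics/z19.png",cv2.resize(c["img"][225:270,205:275],None,fx=11,fy=11,interpolation=cv2.INTER_NEAREST))
for f in("scene13","scene19"):
    WW=cloud(load(f)); print((WW[240:262:3,225:270:4,2]*1000).round(0))
E
```

```text
247 249 [0.667 0.005 0.092] [ 0.62  -0.073 -0.001] [238 240 239]
240 250 [ 0.684 -0.001  0.095] [ 0.636 -0.083 -0.003] [237 239 239]
245 245 [ 0.662 -0.011  0.091] [ 0.616 -0.088  0.001] [238 240 239]
255 250 [0.653 0.02  0.092] [ 0.605 -0.055  0.   ] [237 240 240]
226 253 [ 0.719 -0.01   0.099] [ 0.72  -0.007  0.103] [212 217 214]
[[ -1. 109.   0.  -1.   3.   1.  11.  11.   0.  -2.  -1.  -1.]
 [ -2. 106. 106.  -2.  -1.  -1.  -4.   0.   3.   2.  -1.   4.]
 [100. 104. 102.  -1.  -1.  -2.   2.  -0.  -1.  74.  76.   1.]
 [102. 101. 101. 100.   0.  -2.   3.  -1.  -1.  77.  70.  -2.]
 [101. 104. 103. 103. 103.   2.   2.   0.  -2.  70.  62.   1.]
 [102. 104. 103. 103. 100. 132. 133.  58.  55.  59.   3.   0.]
 [101. 104. 100. 100. 101. 103. 127.  57.  -1.  -3.  29.  32.]
 [101. 101. 101. 104. 103. 103. 117.   1.  -2.  29.  29.  19.]]
[[ -2. 109.  -0.  -1.   0.  -1.  10.  12.  -1.  -1.   1.  86.]
 [ -0. 103. 103.   1.  94.  93.  93.  88.   1.  87.  87.  86.]
 [100. 102. 103.  92.  93.  92.  94.  94.  85.  91.  76.  -1.]
 [104. 100.  99. 100.  92.  94. 933.  92.  96.  86.  69.  -1.]
 [105. 103. 104. 103. 103.  94.  92.  93.  97.  88.  62.   3.]
 [102. 102. 933. 102. 103. 132. 132.  94.  87.  88.   3.  -1.]
 [103. 100. 102. 100. 101. 101. 128.  91.  87.  -3.  30.  32.]
 [102. 103. 103. 101. 101. 104. 115.  89.  85.  34.  30.  22.]]
```

View pics/z19.png

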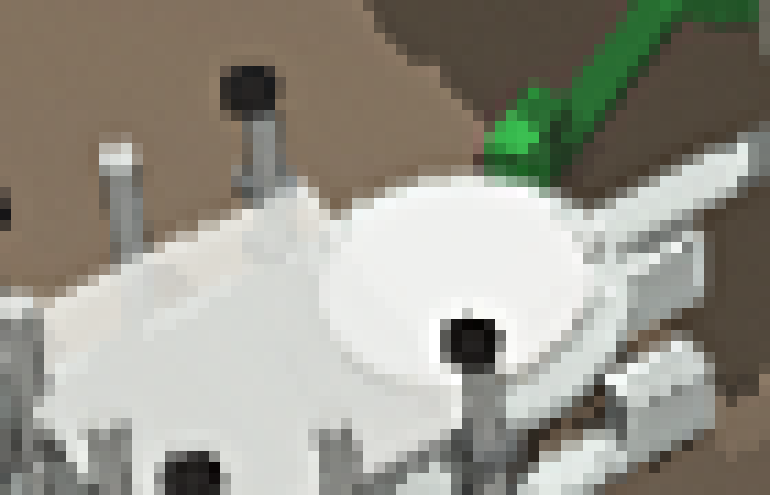

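The dish top reads about 93 mm, under the roof at 101, so it is entering the bay properly. I'll continue.

Call:
{"api": "apply_moves", "payload": {"targets": [[[0.25,0,0],[0,0,0],5],[[0.3,0,0],[0,0,0],5],[[0.3,0,0],[0,0,0],5],[[0.2,0,0],[0,0,0],5]]}}

```text
time_s: 23.55
tcp_pos: [0.6079, 0.0108, 0.1086]
eef_rot: [-179.9, 0.0, -3.3]
contact_force: [0.4, 0.4, -0.6]
gripper_width: 0.0112
```

```bash
python3 go.py 0.6195 0.0105 0.107 -3.3
```

```text
t 23.55 pos [0.6079 0.0108 0.1086] rot [-179.9     0.     -3.28] F [ 0.4  0.4 -0.6] w 0.0112
shift units [ 0.289 -0.01   0.041] turn units [-0.012  0.     0.003]
```

Call:
{"api": "apply_moves", "payload": {"targets": [[[0.2,0,0],[0,0,0],5],[[0.08,0,0.03],[0,0,0],5],[[0,0,0.03],[0,0,0],5]]}}

```text
time_s: 23.85
tcp_pos: [0.6197, 0.0097, 0.1056]
eef_rot: [-180.0, 0.2, -3.3]
contact_force: [-7.0, 0.5, 10.9]
gripper_width: 0.0112
```

```bash
python3 go.py 0.6195 0.0105 0.1065 -3.3
```

```text
t 23.85 pos [0.6197 0.0097 0.1056] rot [-179.96    0.21   -3.31] F [-7.   0.5 10.9] w 0.0112
shift units [-0.006 -0.021 -0.022] turn units [-0.005  0.027 -0.001]
```

On the floor and at the stop. One more press, then release and lift clear.

Call:
{"api": "apply_moves", "payload": {"targets": [[[0.1,0,-0.01],[0,0,0],5],[[0.08,0,0],[0,0,0],5]]}}

```text
time_s: 24.05
tcp_pos: [0.6202, 0.0092, 0.1054]
eef_rot: [180.0, 0.9, -3.4]
contact_force: [-13.5, 4.8, 11.1]
gripper_width: 0.0115
```

Call:
{"api": "apply_moves", "payload": {"targets": [[[0,0,0],[0,0,0],36],[[0,0,0],[0,0,0],36],[[0,0,0],[0,0,0],36],[[0,0,0],[0,0,0],36]]}}

```text
time_s: 24.45
tcp_pos: [0.6205, 0.0095, 0.106]
eef_rot: [-180.0, 0.8, -3.3]
contact_force: [-0.6, 0.3, -0.1]
gripper_width: 0.0344
```

Call:
{"api": "apply_moves", "payload": {"targets": [[[0,0,-0.3],[0,0,0],36],[[0,0,-0.7],[0,0,0],36],[[0,0,-0.6],[0,0,0],40],[[-0.3,0,-0.5],[0,0,0],44],[[-0.6,0,-0.3],[0,0,0],44]]}}

```text
time_s: 24.95
tcp_pos: [0.587, 0.0107, 0.2062]
eef_rot: [179.9, 1.0, -3.4]
contact_force: [0.1, 0.6, 0.2]
gripper_width: 0.0435
```

Call:
{"api": "apply_moves", "payload": {"targets": [[[-0.6,-0.5,0],[0,0,0],44],[[-0.3,-0.9,0],[0,0,0],44],[[0,-0.9,0],[0,0,0],44],[[0,-0.9,0],[0,0,0],44],[[0,-0.9,0],[0,0,0],44]]}}

```text
time_s: 25.45
tcp_pos: [0.5599, 0.1778, 0.217]
eef_rot: [-179.8, 0.3, -3.7]
contact_force: [1.3, -0.4, 0.1]
gripper_width: 0.044
```

Call:
{"api": "apply_moves", "payload": {"targets": [[[0,-0.9,0],[0,0,0],44],[[0,-0.9,0],[0,0,0],44],[[0,-0.5,0],[0,0,0],44],[[0,0,0],[0,0,0],44],[[0,0,0],[0,0,0],44]]}}

```text
time_s: 25.95
tcp_pos: [0.5664, 0.2776, 0.2218]
eef_rot: [-179.7, 0.1, -3.4]
contact_force: [-0.1, 0.4, 0.6]
gripper_width: 0.0444
```

```bash
python3 go.py 0.6195 0.0105 0.1065 -3.3;python3 - <<'E'
from fitp import *
from plant import r
for n in("scene","top"):
    c=r.capture(n); np.savez(f"pics/{n}20.npz",**c)
    if n=="scene": a=cv2.resize(c["img"][220:320,190:310],(480,400),interpolation=cv2.INTER_CUBIC)
    else: b=cv2.resize(c["img"][95:215,220:310],(300,400),interpolation=cv2.INTER_CUBIC)
    cv2.imwrite(f"pics/full20{n}.png",c["img"])
cv2.imwrite("pics/fin20.png",np.hstack([a,b]))
E
```

```text
t 25.95 pos [0.5664 0.2776 0.2218] rot [-1.7967e+02  8.0000e-02 -3.4500e+00] F [-0.1  0.4  0.6] w 0.0444
shift units [1.73  6.603 2.843] turn units [-0.042  0.01  -0.018]
```

View pics/fin20.png

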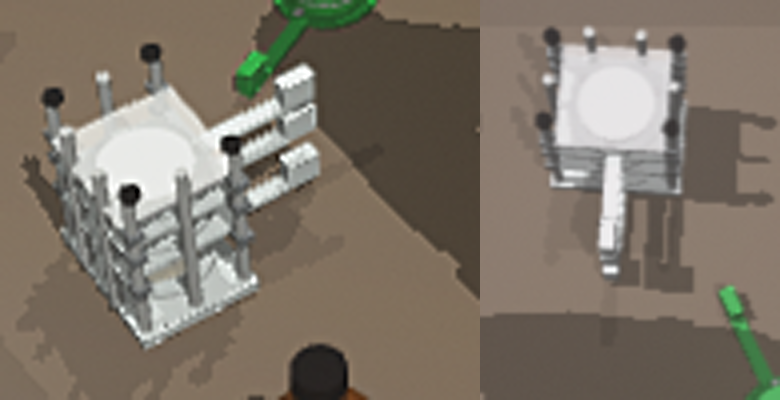

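View pics/full20top.png

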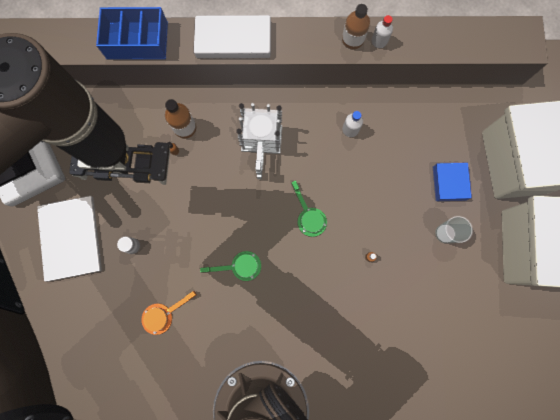

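The top view shows all three loaded and the bystanders where they were. A numeric check follows.

```bash
python3 - <<'E'
from fitp import *
S=load("scene20");T2=load("top20");W=cloud(S)
ux=np.array([np.cos(np.radians(-3.3)),np.sin(np.radians(-3.3))]);uy=np.array([-ux[1],ux[0]]);c0=np.array([.7285,.0042])
for n,zt in(("deep",.032),("std",.0753),("sh",.1038)):
    m=(np.abs(W[...,2]-(zt-.001))<.004)&(W[...,0]>.585)&(W[...,0]<.65)&(np.abs(W[...,1]-.01)<.035)
    q=W[m]; d=q[:,:2].mean(0)-c0; zs=np.median(q[:,2])
    print(n,len(q),"block rel rack x,y",(d@ux).round(4),(d@uy).round(4),"z",zs.round(4))
# shallow dish in top view through roof: brightest disc
g=T2["img"][...,0][100:145,240:282]; gg=cv2.resize(g,None,fx=4,fy=4,interpolation=cv2.INTER_CUBIC); print(np.percentile(g,[50,80,95]))
n,l,st,ce=cv2.connectedComponentsWithStats((gg>226).astype(np.uint8)); i=1+st[1:,4].argmax(); u=ce[i][0]/4+240-.375;v=ce[i][1]/4+100-.375
p=ray(T2,u,v,.092)[:2]; print("dish",u,v,st[i],p,"rel",((p-c0)@ux).round(4),((p-c0)@uy).round(4))
a=load("top0")["img"].astype(int);b=T2["img"].astype(int)
for nm,(x,y) in dict(amber=(180,118),reag=(354,123),tiny=(371,257),jar=(127,245),beaker=(452,231),box=(453,182),drop=(172,149)).items(): print(nm,np.abs(a-b)[y-10:y+10,x-10:x+10].mean().round(1))
E
```

```text
deep 41 block rel rack x,y -0.1069 0.0026 z 0.0311
std 28 block rel rack x,y -0.107 0.0041 z 0.0739
sh 40 block rel rack x,y -0.1068 0.0009 z 0.1029
[200. 229. 230.]
dish 260.39064952048824 125.3549476896251 [  39   62   89   83 5735] [0.72886571 0.00282729] rel 0.0004 -0.0013
amber 1.6
reag 0.5
tiny 0.5
jar 6.9
beaker 0.5
box 0.7
drop 24.5
```

```bash
python3 - <<'E'
from fitp import *
a=load("scene0")["img"];b=load("scene20")["img"]
f=lambda i,x,y,w,h:cv2.resize(i[y:y+h,x:x+w],(380,285),interpolation=cv2.INTER_CUBIC)
t0=load("top0")["img"];t1=load("top20")["img"]
cv2.imwrite("pics/cmp.png",np.vstack([np.hstack([f(a,240,290,100,75),f(b,240,290,100,75)]),np.hstack([f(t0,110,200,80,60),f(t1,110,200,80,60)])]))
E
```

```text
(no output)
```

View pics/cmp.png

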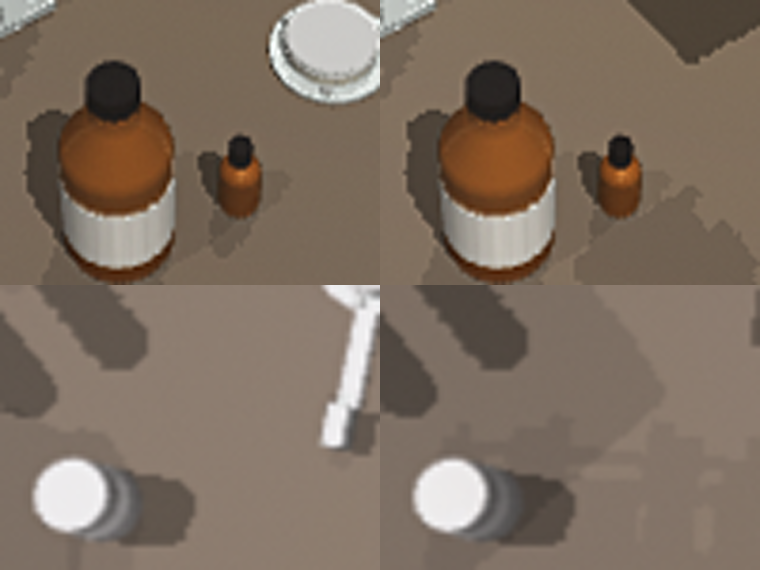

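The amber bottle, dropper and jar have not moved; the image differences were only shadow and the gripper blocking the view. I'm handing in.

```bash
python3 -c "
from plant import r
print(r.close_job())"
```

```text
the job is handed in; nothing more can be done
None
```

I loaded all three carriers and handed the job in at about 26 s of the 72 s allowed. The deepest dish is in the bottom bay, the middle one in the middle bay and the shallowest in the top bay. Each was pushed in until the wrist force rose to 13–18 N at the back stops, then set on its floor and released.

- **Depth in the bays:** the last depth image puts all three grip blocks about 107 mm in front of the rack centre. About 109 mm was expected, and the camera sees more of the near faces. The shallow dish, seen through the clear roof, is centred within about 1.5 mm.
- **Sideways position:** the grip blocks read +2.6 mm (deep), +4.1 mm (middle) and +0.9 mm (shallow). These are coarse readings from a camera that reads 1–2 mm high in y. The deep and middle plates are hidden by the shelves, so I could not measure their centres directly.
- **Height:** the block tops read 31, 74 and 103 mm, about 1 mm below the expected 32, 75.3 and 103.8 mm, with the depth map reading roughly 1.5 mm low.
- **Bystanders:** none of them moved visibly. The picture comparison flagged the dropper and jar, but close-ups showed only shadow and the gripper in the way.
- **Robot:** the gripper was clear of everything at hand-in. The highest forces I read were about 25 N at the wrist.

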